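# Unlock a specimen tube with a T-key and draw out its rod

## Task

Take the T-key off its rest, lower it down the deep square shaft of the white tower onto the square stem at the bottom, and turn it clockwise (seen from above) to its stop, about 70 degrees, so that the bolt draws back from the rod's collar. Hang the key back on its rest, then draw the rod part of the way out of the horizontal tube by its end, let go, take a fresh hold near its middle, draw it right out and lay it along the cradle's two V-shaped saddles, centred. Leave the other things on the bench where they are.

Things in the scene. Friction and masses are not known exactly. Their poses are not given: they have to be found in the camera images.
- key: Steel T-key, 0.28 kg, hanging upright on its rest. Origin at its lower (socket) end, z up the shank. Crossbar along its y: 120 mm long, 14 mm wide, 18 mm tall, centre 149 mm above the origin. Shank 12 mm thick. The lowest 24 mm is a square socket (faces parallel to the key's x, y): inside 14.5 mm square, 24 mm deep; outside 22.5 mm over the flats, 30 mm at most across.
- key_handle (a point): Centre of the T-key's crossbar, 149 mm above its lower end (axes as the key's).
- key_foot (a point): Centre of the T-key's lower end, on the socket's mouth.
- key_rest: Fixed key rest, origin on the table: base 50 x 140 mm, two aluminium posts 48 mm either side of its centre along its y, each 12 mm thick along y, 34 mm wide, with flat seats 155 mm above the table; 84 mm free between them. The crossbar lies across both posts, along the rest's y; ears 10 mm tall beside each seat leave 21 mm, widening upwards, for the bar.
- rest_seat (a point): Where the centre of the crossbar belongs when the key hangs on its rest: 164 mm above the table, midway between the posts.
- fixture: Fixed tube fixture, origin on the table below the tube's mouth. Square aluminium tube along its y from the mouth (y = 0) to y = +140 mm, 33 mm square outside, top 67 mm high, bore 19 mm square, bore floor 42 mm high; the rod comes out towards -y. White tower 64 mm square, 150 mm tall, at x = +105, y = -22 mm, with a 40 mm square vertical shaft (sides parallel to x, y). Base plate 8 mm thick.
- mouth (a point): On the rod's line at the tube's mouth, 50 mm above the table (axes as the fixture's).
- shaft_top (a point): Centre of the tower's shaft at its mouth, 150 mm above the table.
- stem (a joint): Turn of the square stem, rad: 0 locked, 1.2 unlocked (its stop); grows clockwise seen from above. At 0 the square's faces are parallel to the fixture's x and y; starts between 0 and 0.12. It stays where it is left, takes about 0.12 Nm to turn, and draws the bolt back 30 mm per rad.
- stem_foot (a point): Centre of the flat shoulder (34 mm across) at the foot of the stem, on the shaft's axis, 58 mm above the table, 92 mm below the shaft's mouth; the key's lower end rests on it when fully home. Above it the brass stem is 12 mm square for 16 mm, then a tapered round nose up to 22 mm. Its x, y axes turn with the stem.
- bolt_tip (a point): Centre of the free end of the steel bolt, a bar 12 mm square, 49 mm above the table, that comes out of the tower along the fixture's -x at y = -22 mm and when locked blocks the rod's collar. The tip is 10.5 mm beside the rod's line when locked, 46 mm when unlocked.
- rod: Aluminium rod, 0.16 kg, 200 mm long, 16 mm thick, origin mid-length on its axis, axis along its y: inner end at +100 mm. Collar 36 mm across over y = -30 to -42 mm. At the start the inner 130 mm are in the tube, the collar just outside the mouth, 58 mm stick out past it, axis 50 mm above the table. Slides freely once the bolt is back. Balances near y = -7 mm.
- rod_inner_end (a point): Centre of the end of the rod that starts inside the tube.
- cradle: Fixed cradle, origin on the table: dark base plate 60 x 180 mm, two white V saddles 14 mm thick at 75 mm either side of its centre along its y, their tips 61 mm above the table and about 50 mm apart. The rod lies along the cradle's y, either way round, its collar between the saddles.
- cradle_seat (a point): Where the middle of the rod belongs: midway between the saddles, on the axis of a rod lying in them, 47.5 mm above the table.
- dish: Bystander: white bowl, 90 mm across, 22 mm tall, on a blue mat.
- flask: Bystander: amber jar, 48 mm across, 90 mm tall.
- screwdriver: Bystander: screwdriver, 170 mm long, on the blue mat.
- parts_tray: Bystander: white divided tray, 100 x 150 x 35 mm.
- carton: Bystander: cardboard carton, 90 x 120 x 70 mm.
- weight: Bystander: brass cylinder, 44 mm across, 45 mm tall.

How it is judged:
On the way, in this order (a step that is already met when the one before it is completed fails the run):
1. the T-key's socket is fully down on the stem (its lower end within 8 mm of the stem's shoulder), the key upright (distance between key_foot and stem_foot below 0.008 m and angle between key's own z axis and vertical below 0.12 rad), for 0.1 s.
2. with the key still on the stem (within 15 mm) the stem is turned to at least 1.05 rad (value of joint stem above 1.05 rad and distance between key_foot and stem_foot below 0.015 m and angle between key's own z axis and vertical below 0.12 rad), for 0.1 s.
3. the key hangs on its rest again (crossbar's centre within 12 mm of the seat point, upright), let go, the stem still unlocked (over 0.95 rad) (distance between key_handle and rest_seat below 0.012 m and angle between key's own z axis and vertical below 0.1 rad and contact force between the fingers and key below 0.1 N and value of joint stem above 0.95 rad), for 0.2 s.
4. the rod is part drawn (30 to 120 mm out of its start, the inner end 10 to 100 mm inside the tube) and let go there for a fresh hold (y of rod_inner_end in the frame of fixture between 0.01 and 0.1 m and contact force between the fingers and rod below 0.1 N), for 0.1 s.
5. the rod's inner end is out of the tube's mouth, the rod held clear of the table (y of rod_inner_end in the frame of fixture below -0.003 m and height (world z) of rod above 0.03 m), for 0.05 s.
At the end, for the whole second after the job is handed in: The rod lies at rest in both saddles: its middle within 18 mm of the seat point from above and 4 mm in height, within 0.1 rad of the cradle's line, level within 0.07 rad; the key hangs let go and upright on its rest, crossbar within 12 mm of the seat point; stem over 0.95 rad (all of step 3 and horizontal distance between rod and cradle_seat below 0.018 m and height (world z) of rod between 0.0435 and 0.0515 m and angle between the y axis of rod and the y axis of cradle, either way round below 0.1 rad and angle between rod's own y axis and vertical above 1.5 rad and linear speed of rod below 0.02 m/s); the robot touches nothing.
It fails at once if a bystander (dish, flask, screwdriver, parts tray, carton or weight) is moved by more than 30 mm (distance of any of dish, flask, screwdriver, parts_tray, carton, weight from where it was at the start of the episode above 0.03 m).
It also fails if it takes over 72 s, if anything falls off the work surface, if the arm or the gripper's body presses on something with over 40 N, if the wrist force passes 120 N, or if a joint passes its speed limit or range.

## Robot

A 7-joint arm with a two-finger parallel gripper is mounted at the origin on the work surface. World frame = base frame: x ahead of the robot, y to its left, z up, the work surface at z = 0. Lengths are in m, angles in rad, forces in N, time in s.
With the tool pointing down it reaches from about 0.425 to 0.825 m from the base axis. Payload 3.6 kg.
Tool frame: the origin (TCP) lies between the finger pads; the fingertips stand 22 mm ahead of it and the grasp point (between the pads) lies 3 mm ahead of it; z points along the fingers, y is the line along which they close (so a half turn about z gives the same grasp; the last joint's range is limited). The gripper opens to 93 mm and grips with 3 to 60 N. Pads are 15 mm wide; open, the fingers measure 128 mm over their backs; the gripper's body (75 mm by 188 mm) begins 65 mm behind the grasp point.
Start: joints at [1.21, 0.615, -0.013, 1.423, 0.008, 1.103, -0.04], TCP at [0.214, -0.614, 0.241] pointing down, gripper open.
Joint ranges: [-3.12, 3.12], [-0.3, 2.06], [-1.34, 1.32], [0.26, 2.42], [-1.36, 4.5], [0.01, 1.98], [-2.84, 2.84]. Speed limits (rad/s): [2.79, 2.79, 3.14, 3.14, 3.14, 3.14, 3.14].

## Interface

Orientations are given as a unit quaternion [w, x, y, z].
In Python, from bench import telemetry, capture, camera_model, order, finder gives the robot as it stands.
- The arm moves only by the tool drive_tool, never from a script. Its argument "rows" is a list that holds one entry, the list of rows, each a list of 7 numbers: the turn, a rotation vector about the tool's x, y, z in rad, then the shift along the tool's x, y, z in m, then the finger opening in m, from 0 to 0.093. In form: [[[ax, ay, az, tx, ty, tz, grip], ...]]. A call has 1 to 10 rows; each row is the pose to reach, as a shift and turn from the pose commanded when the call began, along the tool's axes at that moment; what a row does not reach only later rows make up. A row lasts 1/8 s, in which the tool goes at most 62.5 mm and 10.7 degrees, less where a joint would pass 70% of its speed; a pose out of reach is approached as far as the arm can. A call with a gripper value outside its range is refused whole. The fingers move at their own pace and stop on an object; "force" is the grip in N (left out, the last holds). Time passes only in rows, so rows that repeat a pose let the fingers close. It gives the time, the measured TCP pose, the force, the opening and the grip force at its end, in the units of the state.
- telemetry.read_state(): the state, without advancing time (a new reading comes with each control period).
- capture(name): name is "scene" or "top" or "wrist"; returns (picture, depth): 480x640x3 uint8, blue, green, red; 480x640 float32, m along the optical axis (not along the pixel's ray), 0 where there is no reading.
- camera_model(name): a dict with "vfov" (degrees; the focal length in pixels is half the picture's height over the tangent of half this angle, whatever the lens; pixels are square), "cx", "cy" (the principal point, pixels), "k1" (the pictures are not rectified: a ray, as slopes to the right and down, at radius r is drawn at 1 + k1 r^2 times it, then the intrinsics apply), "position" and "rotation" of the camera in the world. Camera axes: x right, y down, z forward; pixel columns grow to the right and rows downward; lengths in m; the calibration is good to about 2 mm. A picture is of the moment at which its call begins: read the wrist's pose just before it. camera_model takes no time and is no camera call; for the wrist camera it gives the pose at the moment of the call.
- order.job_done(): hands the job in; it is judged then, once.
Trained networks look in the newest picture that a camera, given by its name, has taken for a name from the list of things; names that differ only in an ending like _2 or _b are one class to them, and where a whole thing is asked for, a point or a joint stands for the part that bears it (a point fixed in the world has none). Each returns a list of dicts, best first, with "confidence" (0 to 1); they miss things now and then, are a little off and sometimes report something else, mostly with a low value. They report only what shows in the picture. A call takes as long as a camera call.
- finder.search_frame(camera, query): "pixel" ([column, row] in pixels, amid what is visible of it).
- finder.trace(camera, query): "pixels" (480x640 bool, what is visible of it) and "pixel" ([column, row] in pixels, amid what is visible of it).
- finder.pinpoint(camera, query): "pixel" ([column, row] in pixels: a listed point, or the origin of a listed thing).
The state is a dict: "time": time; "joint_positions": joint angles; "qvel": joint speeds; "tau": joint torques, N m; "eef_pos": TCP position; "tool_rot": TCP orientation; "wrist_force": force on the tool from outside, world axes, zero at the start; "moment": the same for the moment, N m; "finger_gap": finger opening in m; "grip_force": force on a finger pad.
Only numpy, scipy, OpenCV 4.12 (cv2) and the standard library are available. Lean on these libraries where they do the work, as an engineer would, in place of code of your own. Each camera call takes 0.05 s, during which the arm holds its last target. There are 200 camera calls.

## Working session

There is one attempt and no reset: what is moved stays moved. The work goes in short steps, Python scripts to look and compute and a tool call to move; the robot and the scene stay as the last step left them, time stands still between calls to the robot, and variables do not carry over. Pictures are saved under pics/ and viewed, at most 10 in all, crops included, and the job is handed in when it is done.

Besides the shell and the picture viewer there is one more tool, called after "Request:" in YAML: its name, and indented under it one key for each argument. drive_tool: Moves the arm, as the interface text tells. Its arguments: {"type":"object","properties":{"rows":{"type":"array"},"force":{"type":"number"}},"required":["rows"]}

```bash
ls; mkdir -p pics; cat > h.py <<'E'
import numpy as np, cv2
from scipy.spatial.transform import Rotation as R
from bench import telemetry, capture, camera_model, order, finder
def K(m): 
    f=240/np.tan(np.radians(m["vfov"])/2); return f,m["cx"],m["cy"],m["k1"]
def rot(m):
    r=np.array(m["rotation"],float)
    return r if r.shape==(3,3) else R.from_quat(r,scalar_first=True).as_matrix()
def ray(m,px):
    f,cx,cy,k=K(m); d=np.array([(px[0]-cx)/f,(px[1]-cy)/f]); u=d.copy()
    for _ in range(20): u=d/(1+k*(u@u))
    return rot(m)@np.array([u[0],u[1],1.]), np.array(m["position"],float)
def at_z(m,px,z):
    d,o=ray(m,px); return o+d*(z-o[2])/d[2]
def at_d(m,px,dep):
    d,o=ray(m,px); return o+d*dep
def proj(m,P):
    f,cx,cy,k=K(m); c=rot(m).T@(np.array(P)-np.array(m["position"])); u=c[:2]/c[2]
    u=u*(1+k*(u@u)); return np.array([cx+f*u[0],cy+f*u[1]])
def tri(obs):
    A=np.zeros((3,3));b=np.zeros(3)
    for m,px in obs:
        d,o=ray(m,px); d=d/np.linalg.norm(d); P=np.eye(3)-np.outer(d,d); A+=P;b+=P@o
    X=np.linalg.solve(A,b); return X,[np.linalg.norm(proj(m,X)-px) for m,px in obs]
def cloud(m,dep,mask=None):
    f,cx,cy,k=K(m); v,u=np.nonzero((dep>0)&(mask if mask is not None else True))
    d=np.stack([(u-cx)/f,(v-cy)/f],1); w=d.copy()
    for _ in range(20): w=d/(1+k*(w**2).sum(1,keepdims=True))
    c=np.c_[w,np.ones(len(w))]*dep[v,u][:,None]
    return c@rot(m).T+np.array(m["position"])
def st():
    s=telemetry.read_state(); return s,np.array(s["eef_pos"]),R.from_quat(s["tool_rot"],scalar_first=True)
E
cat > a.py <<'E'
from h import *
s,p,q=st(); print(s); 
names="key_handle key_foot rest_seat mouth shaft_top stem_foot bolt_tip rod rod_inner_end cradle_seat cradle key_rest fixture".split()
ms={}
for c in("scene","top"):
    ms[c]=camera_model(c); im,d=capture(c); cv2.imwrite(f"pics/{c}0.png",im); np.save(f"{c}0.npy",d); print(c,ms[c])
    for n in names:
        r=finder.pinpoint(c,n)
        print(c,n,[(np.round(x["pixel"],1),round(x["confidence"],2), np.round(at_d(ms[c],x["pixel"],d[int(np.clip(x["pixel"][1],0,479)),int(np.clip(x["pixel"][0],0,639))]),3)) for x in r[:2]])
E
python3 a.py
```

```text
pics
{'time': 0.0, 'joint_positions': array([ 1.20951586,  0.61589451, -0.01260823,  1.42488757,  0.008111  ,
        1.10339734, -0.04042482]), 'qvel': array([-9.76697123e-05, -4.47674909e-04,  1.19094726e-05,  7.33859942e-04,
       -1.34518585e-03,  2.61738159e-04, -7.03113196e-04]), 'tau': array([ 3.71474216e-04, -4.58936656e+01,  2.09324970e-01, -1.65745246e+01,
       -6.10490260e-02,  2.03425577e-02,  2.13509461e-04]), 'eef_pos': array([ 0.21332647, -0.61321985,  0.23950093]), 'tool_rot': array([-1.24596394e-03,  9.86018816e-01,  1.66629190e-01, -2.36293363e-04]), 'wrist_force': array([-0.27612143,  0.082871  , -1.33459511]), 'moment': array([ 0.01648915,  0.02906706, -0.04254394]), 'grip_force': 0.0, 'finger_gap': 0.09302212097910116}
scene {'vfov': 56.64221208473559, 'cx': 320.10169010175576, 'cy': 242.54936346530596, 'k1': -0.11294875891179772, 'position': array([1.46707743, 0.34119935, 0.92558956]), 'rotation': array([-0.24024642,  0.48876811,  0.76110366, -0.35229053])}
scene key_handle [(array([427.2, 266.4]), 0.84, array([0.595, 0.268, 0.171])), (array([416.6, 315.8]), 
[... 1630 characters left out ...]
274. ]), 0.61, array([0.471, 0.083, 0.073]))]
top bolt_tip [(array([295.6, 264.9]), 0.56, array([0.493, 0.034, 0.057]))]
top rod [(array([277.4, 272.3]), 0.75, array([0.475, 0.073, 0.075])), (array([181.2, 209.1]), 0.32, array([0.6  , 0.266, 0.174]))]
top rod_inner_end [(array([274.7, 273.5]), 0.21, array([0.472, 0.079, 0.076]))]
top cradle_seat [(array([399.4, 213.4]), 0.84, array([ 0.622, -0.212,  0.01 ]))]
top cradle [(array([393. , 215.5]), 0.69, array([ 0.617, -0.197,  0.01 ])), (array([499.5, 325. ]), 0.26, array([ 0.357, -0.45 ,  0.019]))]
top key_rest [(array([200.9, 223.7]), 0.9, array([0.587, 0.261, 0.04 ]))]
top fixture [(array([288.9, 271.3]), 0.69, array([0.477, 0.048, 0.071]))]
```

View pics/top0.png

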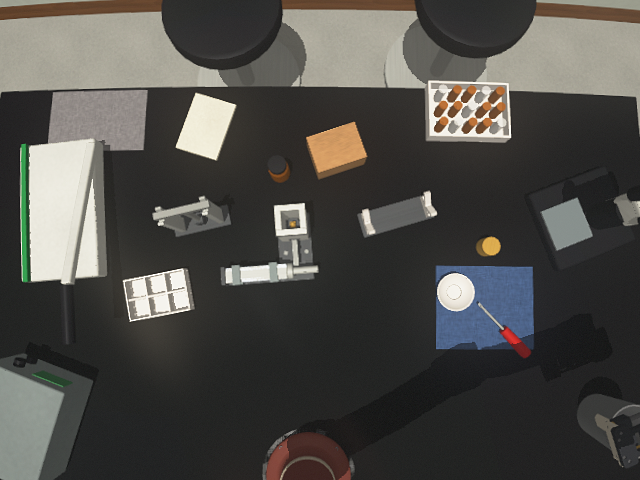

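View pics/scene0.png

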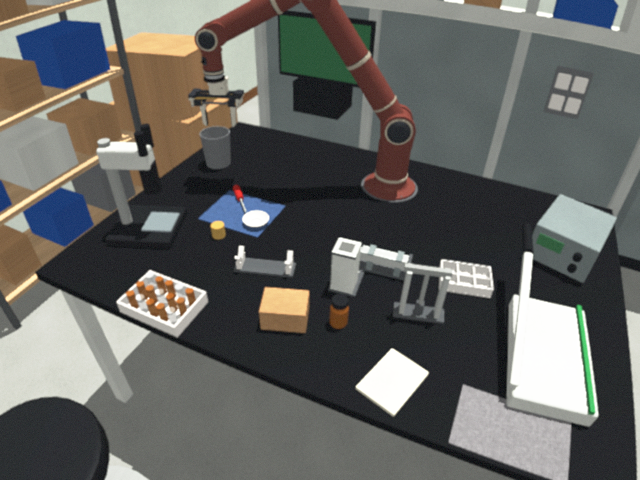

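Top view: key rest at (190,215), tower with shaft at (292,222), tube at (260,272) with the rod's end pointing right to (318,270), cradle at (398,215). The scene view agrees. Now geometry from the top depth.

```bash
cat > b.py <<'E'
from h import *
m=camera_model("top"); d=np.load("top0.npy"); P=cloud(m,d)
def box(P,c,r,z0,z1):
    k=(np.hypot(P[:,0]-c[0],P[:,1]-c[1])<r)&(P[:,2]>z0)&(P[:,2]<z1); return P[k]
def rect(Q,n):
    if len(Q)<5: print(n,len(Q)); return
    (c,s,a)=cv2.minAreaRect(Q[:,:2].astype(np.float32)*1000)
    print(n,len(Q),"c",np.round(c,1),"size",np.round(s,1),"ang",round(a,2),"z med",np.round(np.median(Q[:,2])*1000,1), "mean",np.round(Q[:,:2].mean(0)*1000,1))
T=(.585,.045)
rect(box(P,T,.06,.14,.165),"tower top")
rect(box(P,T,.02,.05,.075),"stem")
rect(box(P,(.475,.11),.12,.062,.072),"tube top")
rect(box(P,(.475,.03),.12,.03,.061),"rod etc")
rect(box(P,(.6,.265),.09,.163,.18),"bar")
rect(box(P,(.6,.265),.09,.15,.185),"bar+ears")
rect(box(P,(.6,.265),.12,.004,.02),"rest base")
rect(box(P,(.615,-.2),.13,.05,.07),"saddle tips")
rect(box(P,(.615,-.2),.13,.005,.015),"cradle base")
rect(box(P,(.615,-.2),.13,.02,.07),"saddles")
t=box(P,(.5,.2),.05,-.02,.02); print(np.median(t[:,2]),t[:,2].std())
E
python3 b.py
```

```text
tower top 624 c [586.3  42.8] size [67.8 65.1] ang 5.16 z med 150.5 mean [584.9  42.4]
stem 125 c [590.1  45.6] size [25.5 36.4] ang 6.03 z med 58.7 mean [588.6  44. ]
tube top 876 c [485.4 102.7] size [ 85.7 207. ] ang 26.0 z med 67.9 mean [474.6 118.8]
rod etc 449 c [523.7  65.5] size [126.2 138.4] ang 14.35 z med 56.3 mean [515.9  30.2]
bar 525 c [598.5 268.8] size [ 39.7 121. ] ang 13.91 z med 172.9 mean [598.4 267.9]
bar+ears 644 c [598.6 268.5] size [ 39.7 121.6] ang 13.91 z med 172.1 mean [597.7 268. ]
rest base 805 c [598.3 263.7] size [232.4 227.3] ang 37.4 z med 9.4 mean [594.3 261.2]
saddle tips 183 c [ 618.  -203.5] size [ 58.8 165.8] ang 16.62 z med 57.3 mean [ 618.8 -204. ]
cradle base 1494 c [ 619.7 -201. ] size [238.4 213.6] ang 74.45 z med 10.2 mean [ 616.1 -201.7]
saddles 411 c [ 618.  -203.5] size [ 58.8 165.9] ang 16.62 z med 48.1 mean [ 619.6 -207.8]
0.0007517523031161932 0.0021009592629555405
```

```bash
cat > go.py <<'E'
import sys
from h import *
# go.py x y z yaw tilt [n]: tilt deg about tool x after yaw (positive: see printed axis)
def goal(yaw,tilt): return R.from_euler("z",yaw,degrees=True)*R.from_euler("x",180,degrees=True)*R.from_euler("y",tilt,degrees=True)
if __name__=="__main__":
    a=[float(v) for v in sys.argv[1:]]
    s,p,q=st(); g=goal(a[3],a[4])
    rv=(q.inv()*g).as_rotvec(); t=q.inv().apply(np.array(a[:3])-p)
    print("t",s["time"],"p",np.round(p,4),"q",np.round(s["joint_positions"],2),"zaxis",np.round(g.apply([0,0,1]),2))
    print("turn",np.round(rv,4),"deg",np.degrees(np.linalg.norm(rv)).round(1),"shift",np.round(t,4),"dist",np.linalg.norm(t).round(3))
    n=int(a[5]) if len(a)>5 else 0
    for i in range(1,n+1): print(np.round(np.r_[rv,t]*i/n,3).tolist())
E
python3 go.py 0.59 0.16 0.40 104 0 15
```

```text
t 1.4 p [ 0.2136 -0.6139  0.2406] q [ 1.21  0.61 -0.01  1.42  0.01  1.1  -0.04] zaxis [ 0.  0. -1.]
turn [-0.0000e+00 -1.0000e-04 -1.4803e+00] deg 84.8 shift [ 0.6098 -0.6072 -0.1593] dist 0.875
[-0.0, -0.0, -0.099, 0.041, -0.04, -0.011]
[-0.0, -0.0, -0.197, 0.081, -0.081, -0.021]
[-0.0, -0.0, -0.296, 0.122, -0.121, -0.032]
[-0.0, -0.0, -0.395, 0.163, -0.162, -0.042]
[-0.0, -0.0, -0.493, 0.203, -0.202, -0.053]
[-0.0, -0.0, -0.592, 0.244, -0.243, -0.064]
[-0.0, -0.0, -0.691, 0.285, -0.283, -0.074]
[-0.0, -0.0, -0.79, 0.325, -0.324, -0.085]
[-0.0, -0.0, -0.888, 0.366, -0.364, -0.096]
[-0.0, -0.0, -0.987, 0.407, -0.405, -0.106]
[-0.0, -0.0, -1.086, 0.447, -0.445, -0.117]
[-0.0, -0.0, -1.184, 0.488, -0.486, -0.127]
[-0.0, -0.0, -1.283, 0.529, -0.526, -0.138]
[-0.0, -0.0, -1.382, 0.569, -0.567, -0.149]
[-0.0, -0.0, -1.48, 0.61, -0.607, -0.159]
```

Request:
drive_tool:
  rows:
    - [[0,0,-0.1,0.04,-0.04,-0.03,0.093],[0,0,-0.2,0.08,-0.08,-0.06,0.093],[0,0,-0.3,0.12,-0.12,-0.09,0.093],[0,0,-0.4,0.16,-0.16,-0.12,0.093],[0,0,-0.5,0.2,-0.2,-0.14,0.093],[0,0,-0.6,0.245,-0.245,-0.16,0.093],[0,0,-0.7,0.285,-0.285,-0.16,0.093],[0,0,-0.8,0.325,-0.325,-0.16,0.093],[0,0,-0.9,0.365,-0.365,-0.16,0.093],[0,0,-1.0,0.405,-0.405,-0.16,0.093]]

```text
time: 2.65
eef_pos: [0.4635, -0.0967, 0.4011]
tool_rot: [0.001, 0.785, 0.62, 0.0]
wrist_force: [1.4, -0.9, 0.2]
finger_gap: 0.093
grip_force: 0.0
```

```bash
python3 go.py 0.59 0.16 0.40 104 0; python3 - <<'E'
from h import *
m=camera_model("wrist"); s,p,q=st(); print(m["vfov"],q.inv().apply(np.array(m["position"])-p), (q.inv()*R.from_matrix(rot(m))).as_rotvec())
im,d=capture("wrist"); cv2.imwrite("pics/w1.png",im)
print(time:=s["time"], s["wrist_force"])
for n in["cradle_seat","cradle","shaft_top","mouth","bolt_tip","rod"]:
    print(n,[(np.round(x["pixel"],1),round(x["confidence"],2)) for x in finder.pinpoint("wrist",n)[:2]])
E
```

```text
t 2.65 p [ 0.4635 -0.0967  0.4011] q [ 0.51  0.23 -0.46  1.62  0.1   1.32 -0.19] zaxis [ 0.  0. -1.]
turn [ 0.0011  0.0007 -0.4775] deg 27.4 shift [0.279  0.0638 0.0011] dist 0.286
69.1521237228909 [ 0.07028363 -0.00105929 -0.14457877] [-0.20154674 -0.20106503  1.56284328]
2.65 [ 1.36043119 -0.91491824  0.17279328]
cradle_seat [(array([443.7, 245.9]), 0.68)]
cradle [(array([433.5, 233.9]), 0.87), (array([445.3, 243.2]), 0.55)]
shaft_top [(array([409.4,  53. ]), 0.6)]
mouth [(array([310.2,  81.7]), 0.56), (array([337.9, 330.3]), 0.48)]
bolt_tip [(array([324.5, 100.3]), 0.89), (array([308.8,  82.7]), 0.2)]
rod []
```

Request:
drive_tool:
  rows:
    - [[0,0,-0.09,0.056,0.013,0,0.093],[0,0,-0.18,0.112,0.026,0,0.093],[0,0,-0.28,0.168,0.039,0,0.093],[0,0,-0.38,0.224,0.052,0,0.093],[0,0,-0.478,0.279,0.064,0,0.093],[0,0,-0.478,0.279,0.064,0,0.093],[0,0,-0.478,0.279,0.064,0,0.093]]

```text
time: 3.88
eef_pos: [0.5909, 0.1558, 0.4003]
tool_rot: [0.0, 0.618, 0.786, -0.001]
wrist_force: [-0.4, -0.6, 0.3]
finger_gap: 0.0928
grip_force: 0.0
```

```bash
cat > look.py <<'E'
from h import *
from b import box,rect
import sys
tag=sys.argv[1]
m=camera_model("wrist"); s,p,q=st(); print(s["time"],p,np.round(s["joint_positions"],2))
im,d=capture("wrist"); cv2.imwrite(f"pics/{tag}.png",im); np.save(tag+".npy",d); np.save(tag+"_m.npy",m,allow_pickle=True)
P=cloud(m,d)
for n in sys.argv[2:]:
    print(n,[(np.round(x["pixel"],1),round(x["confidence"],2),np.round(at_d(m,x["pixel"],d[int(np.clip(x["pixel"][1],0,479)),int(np.clip(x["pixel"][0],0,639))]),4)) for x in finder.pinpoint("wrist",n)[:2]])
T=(.586,.043)
rect(box(P,T,.06,.14,.165),"tower top")
rect(box(P,T,.016,.05,.075),"shoulder"); rect(box(P,T,.016,.072,.09),"stem")
rect(box(P,(.6,.268),.09,.166,.18),"bar")
rect(box(P,(.475,.11),.10,.062,.072),"tube top")
E
sed -i 's/^T=/if __name__!="__main__": raise SystemExit\nT=/' b.py; python3 - <<'E'
s=open('b.py').read()
i=s.index('if __name__'); 
h,t=s[:i],s[i:].split('\n',1)[1]
open('b.py','w').write(h+'if __name__=="__main__":\n'+'\n'.join('    '+l for l in t.splitlines())+'\n')
E
python3 look.py w2 key_handle key_foot rest_seat shaft_top stem_foot mouth bolt_tip
```

```text
3.875 [0.59085049 0.15577575 0.40032607] [ 0.04  0.51 -0.61  1.24  0.29  1.47 -0.3 ]
key_handle [(array([360.5, 108.7]), 0.85, array([0.6001, 0.27  , 0.1736]))]
key_foot [(array([349.8, 121. ]), 0.78, array([0.5978, 0.2648, 0.0722])), (array([291.8, 409.6]), 0.7, array([ 0.6246, -0.236 ,  0.0109]))]
rest_seat [(array([358.7, 108. ]), 0.6, array([0.5982, 0.2703, 0.1732])), (array([349.8, 124.6]), 0.53, array([0.6004, 0.2627, 0.0449]))]
shaft_top [(array([298.7, 298.4]), 0.81, array([0.5865, 0.0232, 0.105 ])), (array([240.4, 264.6]), 0.55, array([0.4846, 0.0147, 0.0084]))]
stem_foot []
mouth [(array([237.4, 248.2]), 0.7, array([0.4858, 0.0609, 0.0668]))]
bolt_tip [(array([241.6, 262.4]), 0.84, array([0.4936, 0.0372, 0.0561])), (array([291.3, 410.3]), 0.53, array([ 0.6241, -0.2379,  0.0107]))]
tower top 1993 c [585.4  43.4] size [67.1 66.9] ang 5.37 z med 150.3 mean [585.2  44.9]
shoulder 0
stem 0
bar 1903 c [599.3 269.8] size [ 37.2 118.6] ang 14.11 z med 173.4 mean [599.  272.8]
tube top 2402 c [489.  131.4] size [106.2 163.6] ang 21.39 z med 67.5 mean [473.9 124.5]
```

View pics/w2.png

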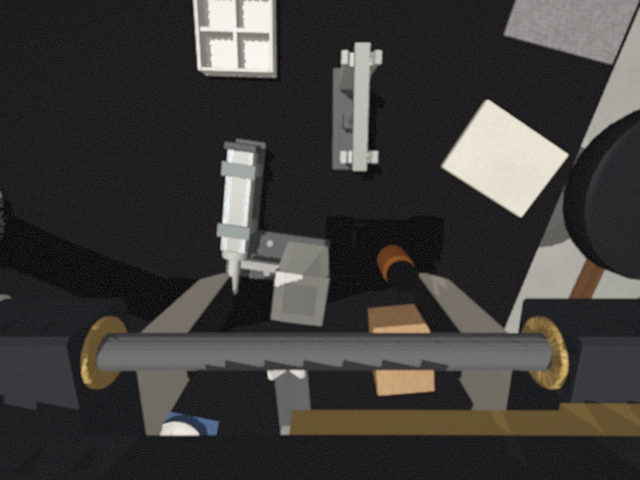

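The wrist view shows the bar on its rest from (360,45) to (360,165), the tube's mouth at (237,248) and the tower at (300,285). These agree with the top camera to within 1–2 mm.

```bash
python3 - <<'E'
from h import *
from b import box
m=np.load("w2_m.npy",allow_pickle=True).item(); 
for nm,m,d in(("w",m,np.load("w2.npy")),("t",camera_model("top"),np.load("top0.npy"))):
    Q=box(cloud(m,d),(.6,.27),.065,.1695,.178)
    c=Q.mean(0); e=np.array([-np.sin(np.radians(14)),np.cos(np.radians(14))])
    for _ in range(3):
        u=(Q[:,:2]-c[:2])@e; v=(Q[:,:2]-c[:2])@np.array([e[1],-e[0]])
        k=np.abs(v)<.0085; a=np.polyfit(u[k],v[k],1); e=e+a[0]*np.array([e[1],-e[0]]); e/=np.linalg.norm(e)
        c[:2]+=a[1]*np.array([e[1],-e[0]])
    mid=c[:2]+e*(np.percentile(u,1)+np.percentile(u,99))/2
    print(nm,len(Q),mid,np.degrees(np.arctan2(-e[0],e[1])),"len",np.ptp(np.percentile(u,[1,99])),"w",np.percentile(v,[2,98]),np.median(Q[:,2]))
E
python3 go.py .5985 .2695 .26 104 0; python3 go.py .5985 .2695 .166 104 0
```

```text
w 1807 [0.59976846 0.26993791] 13.704271888473356 len 0.11648334437054629 w [-0.00678202  0.00688335] 0.17343461585387898
t 413 [0.59842685 0.26855823] 13.7223967231658 len 0.1194551013203207 w [-0.00704924  0.0072658 ] 0.17326908745965897
t 4.275 p [0.5904 0.1572 0.4011] q [ 0.04  0.51 -0.61  1.24  0.29  1.47 -0.3 ] zaxis [ 0.  0. -1.]
turn [ 0.0005  0.0004 -0.0036] deg 0.2 shift [0.1071 0.0345 0.141 ] dist 0.18
t 4.275 p [0.5904 0.1572 0.4011] q [ 0.04  0.51 -0.61  1.24  0.29  1.47 -0.3 ] zaxis [ 0.  0. -1.]
turn [ 0.0005  0.0004 -0.0036] deg 0.2 shift [0.1072 0.0345 0.235 ] dist 0.261
```

Request:
drive_tool:
  rows:
    - [[0,0,0.0,0.05,0.016,0.02,0.06],[0,0,0.0,0.1067,0.0349,0.05,0.06],[0,0,0.0,0.1067,0.0349,0.1,0.06],[0,0,0.002,0.1067,0.0349,0.15,0.06],[0,0,0.002,0.1067,0.0349,0.195,0.06],[0,0,0.002,0.1067,0.0349,0.215,0.06],[0,0,0.002,0.1067,0.0349,0.234,0.06],[0,0,0.002,0.1067,0.0349,0.234,0.06],[0,0,0.002,0.1067,0.0349,0.234,0.06]]

```text
time: 5.4
eef_pos: [0.5994, 0.2705, 0.1679]
tool_rot: [0.0, 0.617, 0.787, 0.001]
wrist_force: [-0.3, -0.2, 0.5]
finger_gap: 0.0597
grip_force: 0.0
```

```bash
python3 go.py .599 .2692 .167 103.7 0
```

```text
t 5.4 p [0.5994 0.2705 0.1679] q [-0.16  0.75 -0.55  1.48  0.43  1.03 -0.57] zaxis [ 0.  0. -1.]
turn [ 0.0021 -0.0008  0.0008] deg 0.1 shift [-0.0012 -0.0007  0.0009] dist 0.002
```

Request:
drive_tool:
  rows:
    - [[0,0,0,0,0,0,0.0],[0,0,0,0,0,0,0.0],[0,0,0,0,0,0,0.0],[0,0,0,0,0,0,0.0],[0,0,0,0,0,0,0.0]]
  force: 60

```text
time: 6.02
eef_pos: [0.5991, 0.2701, 0.1668]
tool_rot: [0.0, 0.617, 0.787, 0.0]
wrist_force: [0.7, 0.7, 0.0]
finger_gap: 0.0149
grip_force: 0.5
```

```bash
python3 go.py .599 .2692 .33 103.7 0; python3 -c "
from h import *
s,p,q=st();print(p,q.as_quat(scalar_first=True),s['wrist_force'],s['moment'])"
```

```text
t 6.025 p [0.5991 0.2701 0.1668] q [-0.16  0.75 -0.55  1.48  0.43  1.03 -0.57] zaxis [ 0.  0. -1.]
turn [ 0.0009 -0.0002  0.001 ] deg 0.1 shift [-8.000e-04 -1.000e-04 -1.632e-01] dist 0.163
[0.59907134 0.27006098 0.16678128] [2.08342719e-04 6.17343078e-01 7.86693920e-01 3.95131798e-04] [0.66332338 0.70860323 0.01399551] [ 0.00250465 -0.32154098  0.0716239 ]
```

Request:
drive_tool:
  rows:
    - [[0,0,0,0,0,0,0.0],[0,0,0,0,0,-0.015,0.0],[0,0,0,0,0,-0.04,0.0],[0,0,0,0,0,-0.08,0.0],[0,0,0,0,0,-0.12,0.0],[0,0,0,0,0,-0.15,0.0],[0,0,0,0,0,-0.17,0.0],[0,0,0,0,0,-0.17,0.0]]
  force: 60

```text
time: 7.02
eef_pos: [0.5988, 0.2707, 0.339]
tool_rot: [0.001, 0.617, 0.787, 0.002]
wrist_force: [-0.5, -0.1, -1.8]
finger_gap: 0.0137
grip_force: 60.0
```

```bash
python3 go.py .5858 .0432 .335 91.9 0 
```

```text
t 7.025 p [0.5988 0.2707 0.339 ] q [-0.15  0.62 -0.6   1.23  0.34  1.39 -0.48] zaxis [ 0.  0. -1.]
turn [ 0.0034 -0.0017  0.2072] deg 11.9 shift [-0.2178 -0.0668  0.0034] dist 0.228
```

Request:
drive_tool:
  rows:
    - [[0.001,0,0.03,-0.03,-0.009,0,0.0],[0.002,0,0.08,-0.08,-0.025,0.001,0.0],[0.003,-0.001,0.13,-0.13,-0.04,0.002,0.0],[0.003,-0.001,0.18,-0.18,-0.055,0.003,0.0],[0.003,-0.002,0.207,-0.21,-0.064,0.003,0.0],[0.003,-0.002,0.207,-0.218,-0.067,0.003,0.0],[0.003,-0.002,0.207,-0.218,-0.067,0.003,0.0]]

```text
time: 7.9
eef_pos: [0.5851, 0.0432, 0.3331]
tool_rot: [-0.001, 0.695, 0.719, -0.002]
wrist_force: [-0.8, 0.3, -3.1]
finger_gap: 0.0137
grip_force: 60.0
```

```bash
cat > c.py <<'E'
from h import *
from b import box
s,p,q=st(); print(s["time"],p)
ms={};ob={}
for c in("scene","top","wrist"):
    m=camera_model(c); im,d=capture(c); cv2.imwrite(f"pics/{c}_c.png",im); np.save(f"{c}_c.npy",d)
    for n in("key_handle","key_foot","shaft_top"):
        r=finder.pinpoint(c,n); 
        for x in r[:2]:
            u=x["pixel"]; print(c,n,np.round(u,1),round(x["confidence"],2),np.round(at_d(m,u,d[int(np.clip(u[1],0,479)),int(np.clip(u[0],0,639))]),4))
            ob.setdefault(n,[]).append((m,np.array(u)))
    P=cloud(m,d)
    Q=box(P,p[:2],.05,.152,.32)
    for z0,z1 in((.178,.2),(.2,.235),(.235,.27),(.27,.3)):
        k=Q[(Q[:,2]>z0)&(Q[:,2]<z1)&(np.hypot(*(Q[:,:2]-p[:2]).T)<.03)]
        if len(k)>8: print(c,z0,len(k),k[:,:2].mean(0).round(4),k[:,:2].min(0).round(4),k[:,:2].max(0).round(4))
    print(c,"predicted foot px",proj(m,[p[0],p[1],p[2]-.003-.149]))
E
python3 c.py
```

```text
7.9 [0.58505179 0.04316281 0.33313769]
scene key_handle [351.6 188. ] 0.87 [0.6078 0.0543 0.3522]
scene key_foot [346.  235.4] 0.6 [0.5956 0.0448 0.1952]
scene shaft_top [345.5 244.1] 0.62 [0.5666 0.0354 0.1402]
scene shaft_top [346.9 236.6] 0.2 [0.5944 0.0472 0.191 ]
scene 0.178 50 [0.5918 0.0483] [0.5753 0.0346] [0.5969 0.0577]
scene 0.2 93 [0.5888 0.0474] [0.5731 0.035 ] [0.5969 0.0579]
scene 0.235 50 [0.5884 0.0473] [0.5834 0.041 ] [0.5933 0.0521]
scene 0.27 49 [0.5875 0.0469] [0.5815 0.04  ] [0.591 0.052]
scene predicted foot px [346.55823178 237.11104806]
top key_foot [498.8 326.7] 0.37 [ 0.352  -0.4539  0.0052]
top key_foot [454.7 294.3] 0.29 [ 0.4289 -0.3454  0.0093]
top shaft_top [159.6 292.9] 0.56 [0.4203 0.3681 0.0027]
top shaft_top [396.7 213.2] 0.39 [ 0.6223 -0.2057  0.0106]
top predicted foot px [288.09971009 217.19253912]
wrist key_handle [325.7 309.5] 0.7 [0.5852 0.0465 0.3404]
wrist predicted foot px [324.85045872 231.49919421]
```

Request:
drive_tool:
  rows:
    - [[0,0,0,0,0.0005,0.02,0.0],[0,0,0,0,0.0005,0.04,0.0],[0,0,0,0,0.0005,0.06,0.0],[0,0,0,0,0.0005,0.075,0.0],[0,0,0,0,0.0005,0.09,0.0],[0,0,0,0,0.0005,0.09,0.0]]

```text
time: 9.25
eef_pos: [0.5852, 0.0418, 0.2425]
tool_rot: [-0.001, 0.695, 0.719, -0.003]
wrist_force: [-0.0, 0.4, -1.8]
finger_gap: 0.0134
grip_force: 60.0
```

```bash
python3 go.py .5858 .0432 .210 91.9 0; python3 -c "
from h import *
s,p,q=st();print(p,s['wrist_force'],s['moment'],s['joint_positions'])"
```

```text
t 9.25 p [0.5852 0.0418 0.2425] q [ 0.22  0.56 -0.53  1.6   0.32  1.07 -0.37] zaxis [ 0.  0. -1.]
turn [-0.0053  0.0025 -0.0001] deg 0.3 shift [0.0015 0.0009 0.0325] dist 0.033
[0.58515534 0.04180732 0.24249525] [-0.034888    0.36623552 -1.80694212] [-0.00269614 -0.10641863  0.02845571] [ 0.21911476  0.563131   -0.53465188  1.59723674  0.31612035  1.07423591
 -0.36831074]
```

Request:
drive_tool:
  rows:
    - [[-0.005,0.002,0,0.001,0.0005,0.006,0.0],[-0.005,0.002,0,0.001,0.0005,0.012,0.0],[-0.005,0.002,0,0.001,0.0005,0.017,0.0],[-0.005,0.002,0,0.001,0.0005,0.022,0.0],[-0.005,0.002,0,0.001,0.0005,0.027,0.0],[-0.005,0.002,0,0.001,0.0005,0.031,0.0],[-0.005,0.002,0,0.001,0.0005,0.031,0.0]]

```text
time: 10.12
eef_pos: [0.586, 0.043, 0.2123]
tool_rot: [0.001, 0.695, 0.719, 0.0]
wrist_force: [-0.3, -0.1, -2.3]
finger_gap: 0.0134
grip_force: 60.0
```

```bash
python3 go.py .5858 .0432 .210 91.9 0; python3 -c "
from h import *
s,p,q=st();print(p,s['wrist_force'],s['moment'],s['joint_positions'])"
```

```text
t 10.125 p [0.586  0.043  0.2123] q [ 0.21  0.59 -0.52  1.64  0.34  1.   -0.39] zaxis [ 0.  0. -1.]
turn [ 0.0015  0.0002 -0.0001] deg 0.1 shift [ 0.0002 -0.0002  0.0023] dist 0.002
[0.58596424 0.04304253 0.21229405] [-0.3487238  -0.11167323 -2.30701927] [ 0.00064798 -0.06522819 -0.03553219] [ 0.21131662  0.59148548 -0.52298911  1.64039322  0.3380432   0.99949845
 -0.38944144]
```

Request:
drive_tool:
  rows:
    - [[0,0,0,0,0,0.002,0.0],[0,0,0.12,0,0,0.002,0.0],[0,0,0.26,0,0,0.002,0.0],[0,0,0.4,0,0,0.002,0.0],[0,0,0.54,0,0,0.002,0.0],[0,0,0.68,0,0,0.002,0.0],[0,0,0.82,0,0,0.002,0.0],[0,0,0.96,0,0,0.002,0.0],[0,0,1.08,0,0,0.002,0.0],[0,0,1.15,0,0,0.002,0.0]]

```text
time: 11.38
eef_pos: [0.5869, 0.0433, 0.2108]
tool_rot: [0.001, 0.975, 0.224, 0.002]
wrist_force: [0.7, 0.3, -3.5]
finger_gap: 0.0136
grip_force: 60.0
```

```bash
cat > c2.py <<'E'
from h import *
s,p,q=st();print(s["time"],p,"yaw",np.degrees(np.arctan2(*q.apply([1,0,0])[[1,0]])),s['wrist_force'],s['moment'],s["finger_gap"],s["joint_positions"].round(2))
m=camera_model("wrist"); im,d=capture("wrist"); cv2.imwrite("pics/w_turn.png",im)
for c in("wrist","top"):
    if c=="top": m=camera_model(c); im,d=capture(c); cv2.imwrite("pics/top_turn.png",im[200:330,200:360])
    for x in finder.pinpoint(c,"bolt_tip")[:2]: 
        u=x["pixel"]; print(c,u,x["confidence"],at_z(m,u,.049),at_d(m,u,d[int(u[1]),int(u[0])]))
E
python3 c2.py
```

```text
11.375 [0.58688933 0.0433328  0.21079255] yaw 25.927134542585293 [ 0.711708    0.33698005 -3.49387192] [-0.03931523 -0.35809805  0.1090725 ] 0.013635855362455939 [ 0.02  0.55 -0.21  1.65  0.13  0.95 -1.35]
```

Request:
drive_tool:
  rows:
    - [[0,0,0.06,0,0,0,0.0],[0,0,0.12,0,0,0,0.0],[0,0,0.17,0,0,0,0.0],[0,0,0.17,0,0,0,0.0]]

```text
time: 12.08
eef_pos: [0.5867, 0.0431, 0.2108]
tool_rot: [0.0, 0.99, 0.142, 0.002]
wrist_force: [2.2, 0.6, -3.7]
finger_gap: 0.0134
grip_force: 60.0
```

```bash
python3 c2.py
```

```text
12.075 [0.58670042 0.04312222 0.21082035] yaw 16.34751300452103 [ 2.19442411  0.5712156  -3.67693794] [-0.05641937 -0.56037578  0.10583786] 0.013371452058713103 [-0.01  0.55 -0.16  1.65  0.1   0.95 -1.49]
wrist [553.9, 254.6] 0.44 [ 0.62232346 -0.16569888  0.049     ] [ 0.6184713  -0.19507392  0.00967196]
```

Request:
drive_tool:
  rows:
    - [[0,0,0.04,0,0,0,0.0],[0,0,0.08,0,0,0,0.0],[0,0,0.08,0,0,0,0.0]]

```text
time: 12.65
eef_pos: [0.5864, 0.0431, 0.2108]
tool_rot: [0.0, 0.995, 0.102, 0.001]
wrist_force: [2.4, 0.1, -4.1]
finger_gap: 0.0139
grip_force: 60.0
```

```bash
python3 c2.py
```

```text
12.65 [0.58640748 0.04307652 0.21081561] yaw 11.654227928661129 [ 2.38075183  0.09090828 -4.05904525] [-0.05138858 -0.74226     0.1019974 ] 0.013870931409228824 [-0.02  0.55 -0.14  1.65  0.09  0.95 -1.56]
```

View pics/w_turn.png

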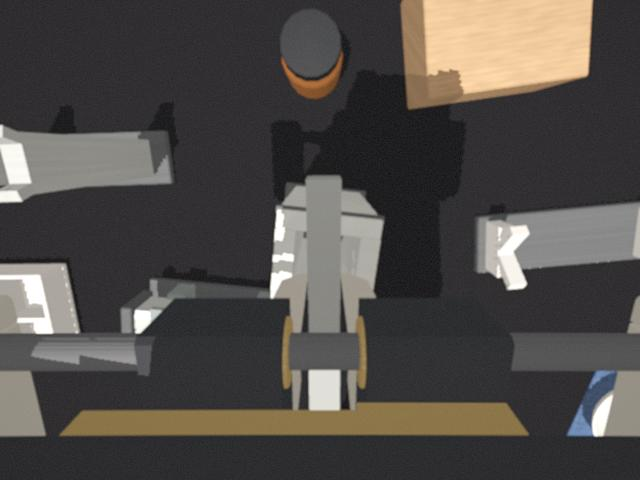

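The wrist view shows the bar centred in the fingers at (324,290) and seated over the tower. The bolt itself is hidden, so I'll look at it from the top.

```bash
python3 -c "
import cv2
im=cv2.imread('pics/top_turn.png'); a=cv2.imread('pics/top0.png')[200:330,200:360]
cv2.imwrite('pics/cmp.png',cv2.resize(cv2.hconcat([a,im]),(800,325),interpolation=cv2.INTER_CUBIC))"
```

```text
(no output)
```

View pics/cmp.png

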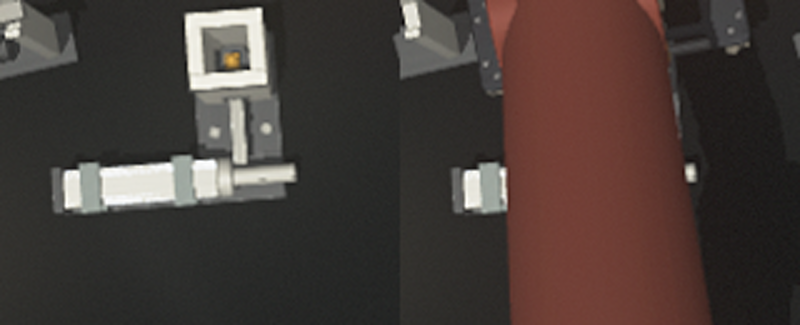

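The arm hides the bolt in the right half; the left half shows the locked bolt at (238,130). The stop should show as a rise in the moment about the vertical, so I'll turn a little further.

Request:
drive_tool:
  rows:
    - [[0,0,0.05,0,0,0,0.0],[0,0,0.1,0,0,0,0.0],[0,0,0.1,0,0,0,0.0]]

```text
time: 13.22
eef_pos: [0.5863, 0.043, 0.2108]
tool_rot: [0.0, 0.999, 0.052, 0.001]
wrist_force: [2.3, -0.7, -3.1]
finger_gap: 0.0136
grip_force: 60.0
```

```bash
python3 c2.py; python3 -c "
from h import *
im,d=capture('scene'); cv2.imwrite('pics/sc2.png',cv2.resize(im[160:320,290:450],(800,600),interpolation=cv2.INTER_CUBIC))"
```

```text
13.225 [0.58633236 0.04303752 0.21080795] yaw 5.994449803775847 [ 2.30548976 -0.65218073 -3.06326787] [-0.04671393 -0.82111684  0.16662134] 0.013565751458088719 [-0.04  0.55 -0.11  1.65  0.07  0.94 -1.64]
```

Request:
drive_tool:
  rows:
    - [[0,0,0.05,0,0,0,0.0],[0,0,0.1,0,0,0,0.0],[0,0,0.1,0,0,0,0.0]]

```text
time: 13.85
eef_pos: [0.5863, 0.043, 0.2108]
tool_rot: [0.0, 1.0, 0.003, 0.001]
wrist_force: [3.4, 0.3, -3.8]
finger_gap: 0.0137
grip_force: 60.1
```

```bash
python3 c2.py
```

```text
13.85 [0.58628414 0.04299696 0.21079451] yaw 0.29887733039762826 [ 3.39368267  0.25046676 -3.79637309] [-0.12721834 -0.8780049   0.31982107] 0.013684262838205537 [-0.06  0.55 -0.08  1.65  0.05  0.94 -1.73]
```

View pics/sc2.png

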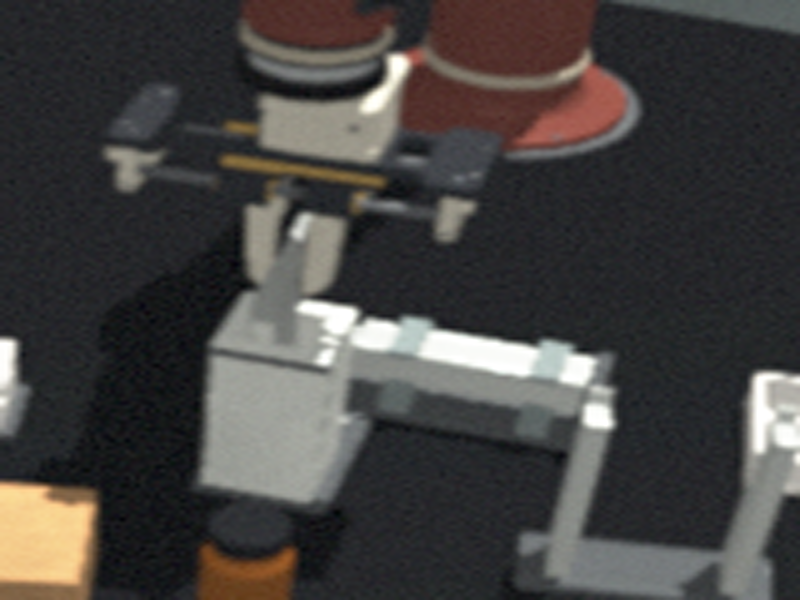

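The moment about the vertical rose from 0.10 to 0.32 Nm, so the stop is reached; the scene crop shows the bar upright over the tower at (290,280). I'll back off inside the socket's slack.

Request:
drive_tool:
  rows:
    - [[0,0,-0.1,0,0,0,0.0],[0,0,-0.2,0,0,0,0.0],[0,0,-0.27,0,0,0,0.0],[0,0,-0.27,0,0,0,0.0]]

```text
time: 14.55
eef_pos: [0.5861, 0.0429, 0.2108]
tool_rot: [0.0, 0.991, 0.136, 0.001]
wrist_force: [2.0, -0.7, -1.6]
finger_gap: 0.0133
grip_force: 60.0
```

```bash
python3 -c "
from h import *
s,p,q=st();print(s['time'],p,q.as_rotvec(),s['wrist_force'],s['moment'])"
```

```text
14.55 [0.58614384 0.04285548 0.21075875] [3.11258038 0.42585225 0.00338249] [ 1.96482192 -0.73780746 -1.56451688] [ 0.01482589 -0.83488016 -0.00715573]
```

Request:
drive_tool:
  rows:
    - [[0,0,0,0,0,-0.008,0.0],[0,0,0,0,0,-0.018,0.0],[0,0,0,0,0,-0.03,0.0],[0,0,0,0,0,-0.055,0.0],[0,0,0,0,0,-0.085,0.0],[0,0,0,0,0,-0.115,0.0],[0,0,0,0,0,-0.13,0.0],[0,0,0,0,0,-0.13,0.0]]

```text
time: 15.55
eef_pos: [0.5857, 0.0432, 0.3416]
tool_rot: [0.0, 0.991, 0.136, 0.002]
wrist_force: [0.2, 0.0, -3.7]
finger_gap: 0.0133
grip_force: 60.0
```

```bash
python3 c.py; python3 go.py .5992 .2701 .342 103.7 0 12
```

```text
15.55 [0.58571607 0.04319379 0.34160034]
scene key_handle [350.7 185.7] 0.81 [0.5897 0.0455 0.346 ]
scene key_handle [263.1 256.8] 0.4 [ 0.5747 -0.2306 -0.0007]
scene key_foot [349.4 235.2] 0.88 [0.5916 0.0528 0.1957]
scene key_foot [284.9 320.5] 0.28 [ 0.8103 -0.0297  0.0447]
scene shaft_top [346.1 245.6] 0.89 [0.5664 0.0374 0.1353]
scene 0.178 31 [0.5935 0.0496] [0.5876 0.0383] [0.5977 0.0597]
scene 0.2 99 [0.5901 0.049 ] [0.5702 0.0338] [0.5989 0.0597]
scene 0.235 51 [0.5874 0.048 ] [0.5816 0.0411] [0.5917 0.0535]
scene 0.27 37 [0.5877 0.0481] [0.5828 0.0405] [0.5912 0.0526]
scene predicted foot px [346.6656631 234.7775549]
top key_handle [159.3 295.3] 0.64 [0.4156 0.3585 0.0297]
top predicted foot px [287.76791932 216.27616354]
wrist key_handle [325.9 308.2] 0.77 [0.5882 0.0436 0.3465]
wrist shaft_top [323.8  93.1] 0.26 [0.7069 0.0775 0.0899]
wrist predicted foot px [324.41831559 231.08380109]
t 16.15 p [0.5858 0.0431 0.3405] q [-0.01  0.44 -0.17  1.45  0.08  1.25 -1.48] zaxis [ 0.  0. -1.]
turn [ 2.0000e-03 -9.0000e-04 -1.5361e+00] deg 88.0 shift [ 0.0743 -0.215  -0.0015] dist 0.227
[0.0, -0.0, -0.128, 0.006, -0.018, -0.0]
[0.0, -0.0, -0.256, 0.012, -0.036, -0.0]
[0.0, -0.0, -0.384, 0.019, -0.054, -0.0]
[0.001, -0.0, -0.512, 0.025, -0.072, -0.0]
[0.001, -0.0, -0.64, 0.031, -0.09, -0.001]
[0.001, -0.0, -0.768, 0.037, -0.107, -0.001]
[0.001, -0.001, -0.896, 0.043, -0.125, -0.001]
[0.001, -0.001, -1.024, 0.05, -0.143, -0.001]
[0.001, -0.001, -1.152, 0.056, -0.161, -0.001]
[0.002, -0.001, -1.28, 0.062, -0.179, -0.001]
[0.002, -0.001, -1.408, 0.068, -0.197, -0.001]
[0.002, -0.001, -1.536, 0.074, -0.215, -0.001]
```

Request:
drive_tool:
  rows:
    - [[0,0,-0.15,0.007,-0.021,0,0.0],[0,0,-0.31,0.015,-0.043,0,0.0],[0,0,-0.47,0.023,-0.066,0,0.0],[0,0,-0.63,0.03,-0.088,0,0.0],[0,0,-0.79,0.038,-0.11,0,0.0],[0,0,-0.95,0.046,-0.133,0,0.0],[0.001,0,-1.11,0.053,-0.155,0,0.0],[0.001,0,-1.27,0.061,-0.178,-0.001,0.0],[0.002,-0.001,-1.42,0.069,-0.2,-0.001,0.0],[0.002,-0.001,-1.536,0.074,-0.215,-0.001,0.0]]

```text
time: 17.4
eef_pos: [0.5989, 0.2713, 0.3414]
tool_rot: [-0.0, 0.616, 0.788, 0.0]
wrist_force: [-0.8, 0.3, -2.7]
finger_gap: 0.0136
grip_force: 60.0
```

Request:
drive_tool:
  rows:
    - [[0,0,0,0,0,0,0.0],[0,0,0,0,0,0,0.0]]

```text
time: 17.65
eef_pos: [0.5994, 0.2688, 0.3416]
tool_rot: [0.001, 0.619, 0.785, -0.0]
wrist_force: [-1.0, -0.4, -1.1]
finger_gap: 0.0136
grip_force: 60.0
```

```bash
cat > bar.py <<'E'
from h import *
s,p,q=st(); m=camera_model("wrist"); im,d=capture("wrist"); cv2.imwrite("pics/w_bar.png",im)
P=q.inv().apply(cloud(m,d)-p)  # tool frame
k=(np.abs(P[:,0])<.075)&(np.abs(P[:,1])<.02)&(P[:,2]>-.012)&(P[:,2]<.02); Q=P[k]
print("bar in tool: n",len(Q),"x",np.percentile(Q[:,0],[0.5,99.5]).round(4),"y med",np.median(Q[:,1]).round(4),"yaw deg",np.degrees(np.polyfit(Q[:,0],Q[:,1],1)[0]).round(2),"tilt",np.degrees(np.polyfit(Q[:,0],Q[:,2],1)[0]).round(2),"top z",np.median(Q[:,2]).round(4))
m=camera_model("top"); im,d=capture("top"); cv2.imwrite("pics/top_b.png",im)
for x in finder.pinpoint("top","bolt_tip")[:2]: print(x["pixel"],x["confidence"],at_z(m,x["pixel"],.049))
from b import rect,box
Q=box(cloud(m,d),(.6,.27),.09,.14,.16); rect(Q,"seats")
E
python3 bar.py; python3 go.py .5992 .2701 .167 103.7 0
```

```text
bar in tool: n 7820 x [-0.0468  0.0595] y med -0.0008 yaw deg -0.02 tilt -0.07 top z -0.0066
[296.2, 248.8] 0.48 [0.52999991 0.03338853 0.049     ]
seats 208 c [597.8 270.2] size [ 34.4 109.7] ang 13.91 z med 154.8 mean [597.8 271.6]
t 17.8 p [0.5994 0.2688 0.3418] q [-0.17  0.61 -0.55  1.22  0.31  1.39 -0.46] zaxis [ 0.  0. -1.]
turn [ 0.0005  0.001  -0.0027] deg 0.2 shift [0.0014 0.     0.1748] dist 0.175
```

Bolt tip is at (0.530, 0.033), about 47 mm from the rod's line, so it is unlocked. The bar sits straight in the fingers. Lowering it onto the rest.

Request:
drive_tool:
  rows:
    - [[0,0.001,-0.002,0.001,0,0.03,0.0],[0,0.001,-0.002,0.001,0,0.07,0.0],[0,0.001,-0.002,0.001,0,0.11,0.0],[0,0.001,-0.002,0.001,0,0.14,0.0],[0,0.001,-0.002,0.001,0,0.155,0.0],[0,0.001,-0.002,0.001,0,0.164,0.0],[0,0.001,-0.002,0.001,0,0.17,0.0],[0,0.001,-0.002,0.001,0,0.174,0.0],[0,0.001,-0.002,0.001,0,0.174,0.0]]

```text
time: 18.92
eef_pos: [0.5989, 0.2711, 0.168]
tool_rot: [-0.0, 0.617, 0.787, 0.001]
wrist_force: [-0.4, -0.8, -2.3]
finger_gap: 0.0133
grip_force: 60.0
```

```bash
python3 go.py .5992 .2701 .167 103.7 0;python3 -c "
from h import *
s,p,q=st();print(s['wrist_force'],s['moment'])"
```

```text
t 18.925 p [0.5989 0.2711 0.168 ] q [-0.18  0.74 -0.5   1.48  0.39  1.02 -0.54] zaxis [ 0.  0. -1.]
turn [ 0.0007 -0.001   0.0019] deg 0.1 shift [-0.0011  0.0001  0.001 ] dist 0.001
[-0.42723558 -0.84491061 -2.25203383] [ 0.01459422 -0.07937678 -0.03767279]
```

Request:
drive_tool:
  rows:
    - [[0,0,0,-0.001,0,0.0012,0.0],[0,0,0,-0.001,0,0.0012,0.0],[0,0,0,-0.001,0,0.0012,0.05],[0,0,0,-0.001,0,0.0012,0.05],[0,0,0,-0.001,0,0.0012,0.05],[0,0,0,-0.001,0,-0.02,0.05],[0,0,0,-0.001,0,-0.06,0.05],[0,0,0,-0.001,0,-0.11,0.05],[0,0,0,-0.001,0,-0.15,0.05],[0,0,0,-0.001,0,-0.15,0.05]]

```text
time: 20.18
eef_pos: [0.6002, 0.2714, 0.3222]
tool_rot: [0.001, 0.617, 0.787, 0.005]
wrist_force: [0.2, 0.3, -0.6]
finger_gap: 0.0503
grip_force: 0.0
```

```bash
python3 look.py w3 key_handle rest_seat bolt_tip mouth; python3 - <<'E'
from h import *
from b import box
m=np.load("w3_m.npy",allow_pickle=True).item()
for nm,m,d in(("w",m,np.load("w3.npy")),("t",camera_model("top"),capture("top")[1])):
    P=cloud(m,d)
    Q=box(P,(.6,.27),.065,.1695,.18); print(nm,"bar",len(Q),Q.mean(0),cv2.minAreaRect(Q[:,:2].astype(np.float32)*1000))
    # rod stub: fixture frame
    a=np.radians(5.3); c=np.array([.4798,.055]); L=P.copy(); L[:,:2]=(P[:,:2]-c)@np.array([[np.cos(a),-np.sin(a)],[np.sin(a),np.cos(a)]])
    for n,y0,y1,z0,z1 in(("stub",-.066,-.02,.045,.065),("tube",.01,.13,.063,.072),("tubeall",-.2,.2,.063,.0725)):
        k=L[(abs(L[:,0])<.022)&(L[:,1]>y0)&(L[:,1]<y1)&(L[:,2]>z0)&(L[:,2]<z1)]
        if len(k)>10: print(nm,n,len(k),"x med",np.median(k[:,0]).round(4),"slope deg",np.degrees(np.polyfit(k[:,1],k[:,0],1)[0]).round(2),"top z",np.percentile(k[:,2],[50,95]).round(4),"y",np.percentile(k[:,1],[1,99]).round(4))
    k=L[(abs(L[:,0])<.012)&(L[:,1]<-.02)&(L[:,1]>-.15)&(L[:,2]>.04)&(L[:,2]<.065)]; 
    if len(k): print("stub end y",k[:,1].min(), len(k))
E
```

```text
20.175 [0.60019058 0.27139184 0.32216732] [-0.17  0.62 -0.55  1.26  0.32  1.34 -0.46]
key_handle [(array([323.1, 229.5]), 0.93, array([0.5991, 0.2751, 0.174 ]))]
rest_seat [(array([323.6, 229.6]), 0.81, array([0.5995, 0.2751, 0.1741]))]
bolt_tip []
mouth []
tower top 794 c [587.3  70.4] size [57.8 22.3] ang 18.15 z med 150.0 mean [586.9  72. ]
shoulder 0
stem 0
bar 2239 c [600.1 269.8] size [ 35.8 119.6] ang 13.39 z med 173.4 mean [597.6 271.8]
tube top 1272 c [468.8 168. ] size [44.  76.7] ang 7.5 z med 67.8 mean [469.3 167.3]
w bar 2164 [0.59758511 0.27167602 0.17347533] ((598.0701904296875, 269.2812805175781), (13.674683570861816, 119.55132293701172), 13.723403930664062)
w tube 887 x med -0.0004 slope deg 3.02 top z [0.0679 0.0718] y [0.0764 0.1296]
w tubeall 1434 x med -0.0001 slope deg 1.81 top z [0.068  0.0723] y [0.0768 0.151 ]
t bar 315 [0.60036988 0.25359073 0.17332083] ((600.36376953125, 254.29428100585938), (15.065732955932617, 92.36133575439453), 14.12975025177002)
t stub 140 x med -0.0003 slope deg -0.37 top z [0.0573 0.0603] y [-0.0652 -0.0204]
t tube 642 x med -0.0006 slope deg -0.09 top z [0.0682 0.0714] y [0.0114 0.1293]
t tubeall 885 x med -0.0007 slope deg -0.25 top z [0.0683 0.0718] y [-0.0108  0.1458]
stub end y -0.07085036131449779 156
```

Key hangs correctly at (0.598, 0.269), bar top at 0.173. Next the rod: tilted grasp (40°) so that the hand's body clears the tower.

```bash
python3 go.py .497 -.11 .30 95.4 40 
```

```text
t 20.475 p [0.5985 0.2694 0.3159] q [-0.17  0.62 -0.55  1.27  0.32  1.34 -0.46] zaxis [-0.06  0.64 -0.77]
turn [-0.0541  0.6971  0.1399] deg 40.9 shift [-0.3442 -0.1892  0.0165] dist 0.393
```

Request:
drive_tool:
  rows:
    - [[0,0,0.02,-0.04,-0.02,-0.005,0.05],[0,0.05,0.04,-0.09,-0.045,-0.005,0.05],[-0.01,0.15,0.06,-0.14,-0.075,-0.005,0.05],[-0.02,0.27,0.08,-0.19,-0.105,0,0.05],[-0.03,0.4,0.1,-0.24,-0.13,0.005,0.05],[-0.04,0.53,0.12,-0.29,-0.16,0.01,0.05],[-0.05,0.64,0.14,-0.33,-0.18,0.015,0.05],[-0.054,0.697,0.14,-0.344,-0.189,0.016,0.05],[-0.054,0.697,0.14,-0.344,-0.189,0.016,0.05],[-0.054,0.697,0.14,-0.344,-0.189,0.016,0.05]]

```text
time: 21.72
eef_pos: [0.4977, -0.1071, 0.3018]
tool_rot: [-0.253, 0.631, 0.696, 0.232]
wrist_force: [-1.1, 0.5, 0.5]
finger_gap: 0.05
grip_force: 0.0
```

```bash
python3 go.py .4925 -.082 .145 95.4 40; python3 - <<'E'
from h import *
a=np.radians(5.4); c=np.array([.4794,.055]); Ri=np.array([[np.cos(a),-np.sin(a)],[np.sin(a),np.cos(a)]])
for cam in("wrist","top"):
    m=camera_model(cam); im,d=capture(cam); P=cloud(m,d); cv2.imwrite(f"pics/{cam}_d.png",im)
    L=P.copy(); L[:,:2]=(P[:,:2]-c)@Ri
    k=L[(abs(L[:,0])<.02)&(L[:,1]>-.066)&(L[:,1]<-.018)&(L[:,2]>.045)&(L[:,2]<.065)]
    if len(k)>10: print(cam,len(k),"x",np.median(k[:,0]),"slope",np.degrees(np.polyfit(k[:,1],k[:,0],1)[0]),"z95",np.percentile(k[:,2],[50,90,98]))
    k=L[(abs(L[:,0])<.012)&(L[:,1]<-.02)&(L[:,1]>-.15)&(L[:,2]>.04)&(L[:,2]<.065)]
    if len(k): print(cam,"end",np.percentile(k[:,1],[0,1]))
E
```

```text
t 21.725 p [ 0.4977 -0.1071  0.3018] q [ 0.93  0.63 -0.75  1.59 -0.25  1.32  0.43] zaxis [-0.06  0.64 -0.77]
turn [ 0.0009 -0.002   0.0047] deg 0.3 shift [-0.0816 -0.0033  0.1364] dist 0.159
wrist 455 x -0.00041507870449967446 slope 0.8342259655649458 z95 [0.05739175 0.0588661  0.05978074]
wrist end [-0.07093363 -0.07056239]
top 145 x -8.818224254666745e-05 slope -0.2687514769518975 z95 [0.05720137 0.06003577 0.0610508 ]
top end [-0.0708174 -0.0705936]
```

Request:
drive_tool:
  rows:
    - [[0,0,0.002,-0.035,-0.001,0.03,0.05],[0,0,0.004,-0.07,-0.003,0.08,0.05],[0,-0.002,0.004,-0.082,-0.0033,0.115,0.05],[0,-0.002,0.004,-0.082,-0.0033,0.136,0.05],[0,-0.002,0.004,-0.082,-0.0033,0.136,0.05],[0,-0.002,0.004,-0.082,-0.0033,0.136,0.05]]

```text
time: 22.58
eef_pos: [0.4934, -0.0846, 0.1456]
tool_rot: [-0.251, 0.633, 0.695, 0.231]
wrist_force: [0.2, 0.1, 0.4]
finger_gap: 0.0499
grip_force: 0.0
```

```bash
python3 go.py .4848 -.0046 .0523 95.4 40
```

```text
t 22.575 p [ 0.4934 -0.0846  0.1456] q [ 0.87  0.81 -0.7   1.78 -0.19  0.96  0.5 ] zaxis [-0.06  0.64 -0.77]
turn [ 0.0034  0.0022 -0.0001] deg 0.2 shift [ 0.0019 -0.0015  0.1231] dist 0.123
```

Request:
drive_tool:
  rows:
    - [[0,0,0,0,-0.001,0.035,0.05],[0.002,0.001,0,0.001,-0.0015,0.075,0.05],[0.003,0.002,0,0.002,-0.0015,0.1,0.05],[0.003,0.002,0,0.002,-0.0015,0.115,0.05],[0.003,0.002,0,0.002,-0.0015,0.123,0.05],[0.003,0.002,0,0.002,-0.0015,0.123,0.05],[0.003,0.002,0,0.002,-0.0015,0.123,0.05]]

```text
time: 23.45
eef_pos: [0.4844, -0.0055, 0.052]
tool_rot: [-0.253, 0.633, 0.694, 0.23]
wrist_force: [0.3, -0.3, -0.4]
finger_gap: 0.0502
grip_force: 0.0
```

```bash
python3 go.py .4848 -.0046 .0523 95.4 40
```

```text
t 23.45 p [ 0.4844 -0.0055  0.052 ] q [ 0.75  0.94 -0.69  1.93 -0.2   0.65  0.5 ] zaxis [-0.06  0.64 -0.77]
turn [ 0.0011 -0.0001 -0.0023] deg 0.1 shift [0.0009 0.0005 0.0003] dist 0.001
```

Request:
drive_tool:
  rows:
    - [[0,0,0,0,0,0,0.0],[0,0,0,0,0,0,0.0],[0,0,0,0,0,0,0.0],[0,0,0,0,0,0,0.0],[0,0,0,-0.004,0,-0.003,0.0],[0,0,0,-0.016,0,-0.013,0.0],[0,0,0,-0.032,0,-0.027,0.0],[0,0,0,-0.049,0,-0.041,0.0],[0,0,0,-0.065,0,-0.0545,0.0],[0,0,0,-0.065,0,-0.0545,0.0]]
  force: 25

```text
time: 24.7
eef_pos: [0.4918, -0.0927, 0.0503]
tool_rot: [-0.252, 0.635, 0.693, 0.23]
wrist_force: [0.1, -0.1, -1.4]
finger_gap: 0.0155
grip_force: 25.0
```

```bash
cat > rod.py <<'E'
from h import *
s,p,q=st(); print(s["time"],p,s["wrist_force"],s["moment"],s["finger_gap"])
a=np.radians(5.4); c=np.array([.4794,.055]); Ri=np.array([[np.cos(a),-np.sin(a)],[np.sin(a),np.cos(a)]])
for cam in("wrist","top"):
    m=camera_model(cam); im,d=capture(cam); P=cloud(m,d); cv2.imwrite(f"pics/{cam}_r{int(s['time'])}.png",im)
    L=P.copy(); L[:,:2]=(P[:,:2]-c)@Ri
    k=L[(abs(L[:,0])<.022)&(L[:,1]>-.2)&(L[:,1]<-.004)&(L[:,2]>.025)&(L[:,2]<.1)]
    for y in np.arange(-.2,-.004,.012):
        j=k[(k[:,1]>y)&(k[:,1]<=y+.012)]
        if len(j)>4: print(cam,round(y+.006,3),len(j),"x",np.percentile(j[:,0],[3,50,97]).round(4),"z",np.percentile(j[:,2],[50,95]).round(4))
E
python3 rod.py
```

```text
24.7 [ 0.4917585  -0.09274701  0.05031025] [ 0.05413509 -0.10248486 -1.40841626] [-0.80296798 -0.17294665 -0.03613583] 0.015461287892333668
wrist -0.182 486 x [-0.0119  0.005   0.0066] z [0.0888 0.0987]
wrist -0.17 16 x [-0.0126 -0.0026  0.0091] z [0.081  0.0855]
wrist -0.158 1454 x [-0.0154 -0.0026  0.0104] z [0.0711 0.0822]
wrist -0.146 1861 x [-0.0186 -0.0019  0.0169] z [0.0573 0.0687]
wrist -0.134 1599 x [-0.0202 -0.0021  0.0173] z [0.054  0.0576]
wrist -0.122 803 x [-0.0099 -0.0021  0.0058] z [0.0561 0.0579]
wrist -0.11 708 x [-0.0094 -0.002   0.0054] z [0.0563 0.0579]
wrist -0.098 2398 x [-0.0177 -0.0018  0.014 ] z [0.0606 0.0675]
wrist -0.086 383 x [-0.0174 -0.0018  0.0137] z [0.0639 0.0678]
wrist -0.074 547 x [-0.0087 -0.0012  0.0061] z [0.0566 0.0582]
wrist -0.062 498 x [-0.0083 -0.0011  0.0062] z [0.0567 0.0582]
wrist -0.05 459 x [-0.0083 -0.001   0.0063] z [0.0568 0.0582]
wrist -0.038 423 x [-0.008  -0.0008  0.0066] z [0.0568 0.0584]
wrist -0.026 403 x [-0.0079 -0.0007  0.0069] z [0.0569 0.0584]
wrist -0.014 364 x [-0.0079 -0.0001  0.0073] z [0.057  0.0585]
wrist -0.002 13
[... 245 characters left out ...]
-0.0209 -0.0006  0.0186] z [0.0549 0.0591]
top -0.122 51 x [-0.0156 -0.0019  0.0112] z [0.0545 0.0596]
top -0.11 35 x [-0.0096 -0.0027  0.0059] z [0.0559 0.0597]
top -0.098 63 x [-0.0176 -0.002   0.014 ] z [0.0631 0.0692]
top -0.086 54 x [-0.016  -0.0009  0.0133] z [0.0597 0.0692]
top -0.074 38 x [-0.0091 -0.0023  0.0049] z [0.0569 0.0597]
top -0.062 36 x [-0.0086 -0.0016  0.0056] z [0.0561 0.0604]
top -0.05 35 x [-0.0075 -0.0005  0.0067] z [0.0564 0.0608]
top -0.038 37 x [-0.0086 -0.0016  0.0054] z [0.0564 0.0603]
top -0.026 38 x [-0.008  -0.001   0.0062] z [0.0564 0.0611]
top -0.014 37 x [-0.0071 -0.0002  0.0072] z [0.0569 0.0604]
top -0.002 12 x [-0.0077 -0.0005  0.0052] z [0.0582 0.06  ]
```

Request:
drive_tool:
  rows:
    - [[0,0,0,0,0,0,0.055],[0,0,0,0,0,0,0.055],[0,0,0,0,0,0,0.055],[0,0,0,0,0,-0.02,0.055],[0,0,0,0,0,-0.06,0.055],[0,0,0,0,0,-0.1,0.055],[0,0,0,0,0,-0.1,0.055]]

```text
time: 25.68
eef_pos: [0.4993, -0.1556, 0.1293]
tool_rot: [-0.251, 0.634, 0.694, 0.231]
wrist_force: [0.7, 0.1, -0.4]
finger_gap: 0.0548
grip_force: 0.0
```

```bash
python3 rod.py
```

```text
25.675 [ 0.49925869 -0.1556297   0.12929443] [ 0.69186819  0.07102623 -0.43364716] [-0.65984586 -0.14603164 -0.00754578] 0.054809969584386685
wrist -0.158 192 x [-0.0099 -0.0031  0.0037] z [0.0413 0.0447]
wrist -0.146 313 x [-0.0108 -0.0031  0.0045] z [0.0438 0.0457]
wrist -0.134 298 x [-0.0101 -0.003   0.0047] z [0.0448 0.0468]
wrist -0.122 281 x [-0.0102 -0.0023  0.0048] z [0.046  0.0478]
wrist -0.11 274 x [-0.0103 -0.0026  0.005 ] z [0.0468 0.0488]
wrist -0.098 876 x [-0.0179 -0.0021  0.0135] z [0.0505 0.0595]
wrist -0.086 230 x [-0.0183 -0.0029  0.014 ] z [0.0573 0.0602]
wrist -0.074 229 x [-0.0096 -0.0021  0.0054] z [0.0502 0.052 ]
wrist -0.062 229 x [-0.009  -0.002   0.0056] z [0.0513 0.0531]
wrist -0.05 211 x [-0.0089 -0.0012  0.0057] z [0.0523 0.0541]
wrist -0.038 208 x [-0.009  -0.0015  0.0058] z [0.0533 0.0551]
wrist -0.026 204 x [-0.0091 -0.0011  0.006 ] z [0.0544 0.0562]
wrist -0.014 192 x [-0.0081 -0.001   0.0061] z [0.0556 0.0572]
wrist -0.002 55 x [-0.0082 -0.001   0.0057] z [0.0563 0.0582]
top -0.158 10 x [-0.0101 -0.004   0.0032] z [0.0428 0.0461]
top -0.146 37 x [-0.0103 -0.0032  0.004 ] z [0.0432 0.0462]
top -0.134 38 x [-0.0095 -0.0026  0.0049] z [0.0441 0.0485]
top -0.122 35 x [-0.0101 -0.0033  0.0053] z [0.0458 0.0498]
top -0.11 35 x [-0.0098 -0.0028  0.0044] z [0.0462 0.0497]
top -0.098 61 x [-0.0176 -0.0019  0.0145] z [0.0548 0.0603]
top -0.086 62 x [-0.0178 -0.0015  0.0137] z [0.0512 0.0606]
top -0.074 38 x [-0.0094 -0.0023  0.0049] z [0.0503 0.0535]
top -0.062 37 x [-0.0085 -0.0015  0.0059] z [0.0515 0.0552]
top -0.05 34 x [-0.0091 -0.0016  0.0062] z [0.0522 0.0555]
top -0.038 35 x [-0.0088 -0.0019  0.0052] z [0.0526 0.0563]
top -0.026 40 x [-0.0079 -0.0007  0.0063] z [0.0541 0.0574]
top -0.014 35 x [-0.0072 -0.0019  0.0067] z [0.0553 0.0583]
top -0.002 13 x [-0.0085 -0.0015  0.0053] z [0.0554 0.0599]
```

```bash
python3 go.py .4892 -.0654 .1112 95 45; python3 go.py .4832 -.002 .0476 95 45
```

```text
t 25.775 p [ 0.4971 -0.1526  0.1276] q [ 0.93  0.87 -0.66  1.68 -0.14  1.07  0.56] zaxis [-0.06  0.7  -0.71]
turn [-0.0062  0.0855  0.003 ] deg 4.9 shift [0.0564 0.0003 0.069 ] dist 0.089
t 25.775 p [ 0.4971 -0.1526  0.1276] q [ 0.93  0.87 -0.66  1.68 -0.14  1.07  0.56] zaxis [-0.06  0.7  -0.71]
turn [-0.0062  0.0855  0.003 ] deg 4.9 shift [0.0642 0.0004 0.1586] dist 0.171
```

Request:
drive_tool:
  rows:
    - [[-0.003,0.04,0.001,0.03,0,0.03,0.05],[-0.006,0.085,0.003,0.055,0,0.066,0.05],[-0.006,0.085,0.003,0.058,0,0.095,0.05],[-0.006,0.085,0.003,0.061,0,0.125,0.05],[-0.006,0.085,0.003,0.063,0,0.145,0.05],[-0.006,0.085,0.003,0.064,0,0.158,0.05],[-0.006,0.085,0.003,0.064,0,0.1585,0.05],[-0.006,0.085,0.003,0.064,0,0.1585,0.05]]

```text
time: 26.78
eef_pos: [0.4837, -0.0033, 0.0478]
tool_rot: [-0.281, 0.625, 0.681, 0.259]
wrist_force: [-0.5, -0.3, 0.5]
finger_gap: 0.0496
grip_force: 0.0
```

```bash
python3 go.py .4832 -.002 .0476 95 45; python3 -c "
from h import *
s,p,q=st();print(s['wrist_force'],s['moment'])"
```

```text
t 26.775 p [ 0.4837 -0.0033  0.0478] q [ 0.79  1.   -0.71  1.92 -0.23  0.68  0.55] zaxis [-0.06  0.7  -0.71]
turn [ 0.0013  0.0013 -0.0004] deg 0.1 shift [ 0.0008 -0.0004  0.0011] dist 0.001
[-0.50385631 -0.28890122  0.46574997] [-0.7289694  -0.17239881 -0.02001927]
```

Request:
drive_tool:
  rows:
    - [[0,0,0,0,0,0,0.0],[0,0,0,0,0,0,0.0],[0,0,0,0,0,0,0.0],[0,0,0,0,0,0,0.0],[0,-0.04,0,0.0018,0,-0.0018,0.0],[0,-0.08,0,0.0035,0,-0.0035,0.0],[0,-0.08,0,-0.004,0,-0.011,0.0],[0,-0.08,0,-0.015,0,-0.022,0.0],[0,-0.08,0,-0.015,0,-0.022,0.0]]
  force: 35

```text
time: 27.9
eef_pos: [0.4861, -0.0319, 0.0518]
tool_rot: [-0.253, 0.636, 0.691, 0.233]
wrist_force: [0.6, -1.0, -0.9]
finger_gap: 0.0149
grip_force: 35.0
```

```bash
python3 rod.py | grep -v "top -"; python3 go.py .49 -.1 .06 95 40
```

```text
27.9 [ 0.48608723 -0.03190844  0.05179182] [ 0.60681422 -0.99898299 -0.92535288] [-0.78828671 -0.17465299 -0.01118839] 0.014871263099528924
wrist -0.122 2176 x [-0.0124 -0.0027  0.0066] z [0.0654 0.0953]
wrist -0.11 279 x [-0.0117 -0.0038  0.0058] z [0.0554 0.0785]
wrist -0.098 1249 x [-0.0151 -0.0023  0.0102] z [0.0743 0.0838]
wrist -0.086 1826 x [-0.0181 -0.0022  0.0161] z [0.0576 0.071 ]
wrist -0.074 1648 x [-0.0204 -0.0018  0.0176] z [0.0549 0.0579]
wrist -0.062 825 x [-0.0129 -0.0019  0.0081] z [0.0558 0.0575]
wrist -0.05 692 x [-0.0092 -0.002   0.0055] z [0.0563 0.0579]
wrist -0.038 653 x [-0.0087 -0.0016  0.006 ] z [0.0565 0.0582]
wrist -0.026 582 x [-0.0087 -0.0014  0.0058] z [0.0567 0.0583]
wrist -0.014 542 x [-0.0086 -0.0012  0.0062] z [0.0569 0.0585]
wrist -0.002 170 x [-0.0082 -0.0016  0.0065] z [0.0571 0.0586]
t 28.0 p [ 0.4855 -0.0298  0.0523] q [ 0.78  0.94 -0.67  1.91 -0.2   0.7   0.53] zaxis [-0.06  0.64 -0.77]
turn [ 0.0011 -0.0065 -0.0018] deg 0.4 shift [-0.0486 -0.0015 -0.0514] dist 0.071
```

Request:
drive_tool:
  rows:
    - [[0,0,0,-0.01,0,-0.0085,0.0],[0,0,0,-0.026,0,-0.0218,0.0],[0,0,0,-0.042,0,-0.0354,0.0],[0,0,0,-0.042,0,-0.0354,0.0],[0,0,0,-0.033,0,-0.063,0.0],[0,0,0,-0.01,0,-0.08,0.0],[0,0,0,-0.004,0,-0.086,0.0],[0,0,0,-0.004,0,-0.086,0.0]]

```text
time: 29.0
eef_pos: [0.4905, -0.087, 0.1156]
tool_rot: [-0.254, 0.634, 0.692, 0.233]
wrist_force: [-0.5, -0.3, -1.6]
finger_gap: 0.0148
grip_force: 35.0
```

```bash
cat > rod2.py <<'E'
from h import *
from b import box,rect
import sys
s,p,q=st(); print(s["time"],p,s["wrist_force"],s["finger_gap"])
g=p+q.apply([0,0,.003]); x=q.apply([1,0,0]); e=x*[1,1,0]; e/=np.linalg.norm(e); n=np.array([e[1],-e[0],0])
print("grasp",g,"e yaw",np.degrees(np.arctan2(e[1],e[0])))
for cam in("wrist","top"):
    m=camera_model(cam); im,d=capture(cam); P=cloud(m,d); cv2.imwrite(f"pics/{cam}_q{int(s['time'])}.png",im)
    D=P-g; L=np.c_[D@n,D@e,D[:,2]]
    k=L[(abs(L[:,0])<.022)&(abs(L[:,1])<.15)&(abs(L[:,2])<.03)]
    for y in np.arange(-.14,.14,.012):
        j=k[(k[:,1]>y)&(k[:,1]<=y+.012)]
        if len(j)>4: print(cam,round(y+.006,3),len(j),"x",np.percentile(j[:,0],[3,50,97]).round(4),"z",np.percentile(j[:,2],[50,95]).round(4),"ymax",j[:,1].max().round(4))
    rect(box(P,(.618,-.2035),.12,.05,.066),cam+" tips"); rect(box(P,(.618,-.2035),.12,.02,.066),cam+" saddles")
E
python3 rod2.py
```

```text
29.0 [ 0.49051571 -0.08700987  0.11564427] [-0.54876433 -0.32561203 -1.6434287 ] 0.014807028456471614
grasp [ 0.49034624 -0.08507539  0.11335756] e yaw 95.07415915322703
wrist -0.038 1596 x [-0.0107 -0.0008  0.0087] z [0.0157 0.0173] ymax -0.032
wrist -0.026 485 x [-0.0099 -0.0012  0.0079] z [0.0149 0.0281] ymax -0.0273
wrist -0.014 794 x [-0.0137 -0.0008  0.0119] z [0.0209 0.0294] ymax -0.008
wrist -0.002 1829 x [-0.0164 -0.0008  0.0159] z [0.0082 0.0229] ymax 0.004
wrist 0.01 1735 x [-0.0203 -0.0007  0.0192] z [0.0057 0.0097] ymax 0.016
wrist 0.022 887 x [-0.0145 -0.0012  0.0118] z [0.0059 0.0079] ymax 0.028
wrist 0.034 699 x [-0.0081 -0.0007  0.0067] z [0.0065 0.0081] ymax 0.04
wrist 0.046 639 x [-0.0078 -0.0006  0.0069] z [0.0066 0.0083] ymax 0.052
wrist 0.058 592 x [-0.0079 -0.0006  0.0068] z [0.0068 0.0083] ymax 0.064
wrist 0.07 533 x [-0.0077 -0.0006  0.0069] z [0.007  0.0085] ymax 0.076
wrist 0.082 496 x [-0.0078 -0.0006  0.0071] z [0.007  0.0086] ymax 0.088
wrist 0.094 445 x [-0.0077 -0.0005  0.0074] z [0.0071 0.0087] ymax 0.0998
wrist tips 869 c [ 615.7 -123.9] size [18.4 1
[... 554 characters left out ...]
 0.0089] ymax 0.016
top 0.022 46 x [-0.0132 -0.0008  0.0112] z [0.0053 0.0081] ymax 0.0279
top 0.034 44 x [-0.0084 -0.0012  0.0066] z [0.0054 0.0088] ymax 0.0395
top 0.046 41 x [-0.0079 -0.0009  0.0067] z [0.0053 0.008 ] ymax 0.0519
top 0.058 38 x [-0.007  -0.0007  0.0062] z [0.0065 0.0098] ymax 0.0631
top 0.07 47 x [-0.0082  0.      0.0071] z [0.0057 0.0092] ymax 0.076
top 0.082 37 x [-0.0075 -0.0008  0.0059] z [0.006  0.0101] ymax 0.088
top 0.094 40 x [-0.0067 -0.      0.0068] z [0.0065 0.0086] ymax 0.0992
top tips 159 c [ 618.1 -203.3] size [ 58.5 165.5] ang 16.43 z med 56.7 mean [ 624.5 -214.8]
top saddles 312 c [ 618.  -203.1] size [ 58.5 165.9] ang 16.43 z med 50.1 mean [ 628.  -230.4]
```

```bash
python3 go.py .6185 -.205 .12 106.4 40 6
```

```text
t 29.1 p [ 0.4901 -0.0875  0.1147] q [ 0.86  0.86 -0.67  1.8  -0.19  0.92  0.54] zaxis [-0.18  0.62 -0.77]
turn [ 0.1276 -0.0067 -0.1529] deg 11.4 shift [-0.0941  0.1177 -0.0872] dist 0.174
[0.021, -0.001, -0.025, -0.016, 0.02, -0.015]
[0.043, -0.002, -0.051, -0.031, 0.039, -0.029]
[0.064, -0.003, -0.076, -0.047, 0.059, -0.044]
[0.085, -0.004, -0.102, -0.063, 0.078, -0.058]
[0.106, -0.006, -0.127, -0.078, 0.098, -0.073]
[0.128, -0.007, -0.153, -0.094, 0.118, -0.087]
```

Request:
drive_tool:
  rows:
    - [[0.01,0,-0.012,-0.008,0.01,-0.007,0.0],[0.035,-0.001,-0.042,-0.026,0.032,-0.024,0.0],[0.06,-0.002,-0.072,-0.044,0.055,-0.041,0.0],[0.085,-0.003,-0.102,-0.063,0.078,-0.058,0.0],[0.11,-0.004,-0.132,-0.081,0.101,-0.075,0.0],[0.128,-0.005,-0.153,-0.094,0.118,-0.087,0.0],[0.128,-0.005,-0.153,-0.094,0.118,-0.087,0.0],[0.128,-0.005,-0.153,-0.094,0.118,-0.087,0.0]]

```text
time: 30.1
eef_pos: [0.6183, -0.2039, 0.12]
tool_rot: [-0.275, 0.562, 0.752, 0.205]
wrist_force: [-0.3, -1.0, -1.7]
finger_gap: 0.0151
grip_force: 35.0
```

```bash
python3 rod2.py | egrep "grasp|tips|saddles|wrist 0.0[3-9]|top -"; python3 go.py .6185 -.205 .0503 106.4 40
```

```text
grasp [ 0.61771856 -0.20207628  0.11767211] e yaw 106.40620286115303
wrist 0.034 705 x [-0.008  -0.0006  0.0068] z [0.0063 0.008 ] ymax 0.04
wrist 0.046 636 x [-0.0081 -0.0006  0.0067] z [0.0065 0.0079] ymax 0.0519
wrist 0.058 591 x [-0.0079 -0.0006  0.0068] z [0.0066 0.0082] ymax 0.064
wrist 0.07 536 x [-0.008  -0.0005  0.0069] z [0.0067 0.0082] ymax 0.076
wrist 0.082 498 x [-0.0078 -0.0005  0.0072] z [0.0068 0.0082] ymax 0.088
wrist 0.094 447 x [-0.0077  0.      0.0074] z [0.0069 0.0082] ymax 0.1
wrist tips 989 c [ 596.5 -131. ] size [58.6 15. ] ang 16.69 z med 56.9 mean [ 596.5 -131.9]
wrist saddles 1592 c [ 596.5 -131. ] size [58.6 15. ] ang 16.69 z med 53.0 mean [ 597.5 -133.4]
top -0.062 16 x [-0.0032  0.0008  0.0046] z [0.006  0.0076] ymax -0.0569
top -0.038 29 x [-0.0054  0.0012  0.0078] z [0.0151 0.0181] ymax -0.0323
top -0.026 48 x [-0.0065  0.0005  0.0065] z [0.0071 0.0255] ymax -0.0202
top -0.014 69 x [-0.0197  0.0006  0.0193] z [0.022 0.029] ymax -0.0082
top -0.002 133 x [-0.0207  0.0015  0.0199] z [0.0156 0.0243] ymax 0.0038
top tips 94 c [ 617.  -202.8] size [ 58.  164.4] ang 15.59 z med 56.8 mean [ 602.1 -146.4]
top saddles 149 c [ 617.4 -202.6] size [ 58.1 165. ] ang 16.01 z med 53.7 mean [ 598.9 -143.1]
t 30.2 p [ 0.6183 -0.2041  0.1208] q [ 0.75  1.07 -0.61  1.13 -0.04  1.46  0.6 ] zaxis [-0.18  0.62 -0.77]
turn [-0.0006 -0.0025  0.0006] deg 0.1 shift [-0.0461 -0.0001  0.0533] dist 0.071
```

Request:
drive_tool:
  rows:
    - [[0,-0.002,0,-0.015,0,0.017,0.0],[0,-0.002,0,-0.03,0,0.034,0.0],[0,-0.002,0,-0.039,0,0.045,0.0],[0,-0.002,0,-0.044,0,0.051,0.0],[0,-0.002,0,-0.0458,0,0.053,0.0],[0,-0.002,0,-0.0458,0,0.053,0.0]]

```text
time: 30.95
eef_pos: [0.6202, -0.2052, 0.0518]
tool_rot: [-0.273, 0.562, 0.753, 0.206]
wrist_force: [-0.8, 1.8, -0.6]
finger_gap: 0.0153
grip_force: 35.0
```

```bash
python3 go.py .6185 -.205 .0498 106.4 40; python3 -c "
from h import *
s,p,q=st();print(s['wrist_force'],s['moment'])"
```

```text
t 30.95 p [ 0.6202 -0.2052  0.0518] q [ 0.74  1.15 -0.59  1.15 -0.01  1.37  0.64] zaxis [-0.18  0.62 -0.77]
turn [0.0017 0.0006 0.0021] deg 0.2 shift [-0.0008 -0.0016  0.0019] dist 0.003
[-0.78224149  1.80949801 -0.6187376 ] [-0.57985369 -0.29935771  0.08815513]
```

Slight contact is starting at 2 mm height. I'll lower the last bit, open, and back out along the fingers.

Request:
drive_tool:
  rows:
    - [[0,0,0,-0.001,-0.001,0.0014,0.0],[0,0,0,-0.001,-0.001,0.0014,0.0],[0,0,0,-0.001,-0.001,0.0014,0.03],[0,0,0,-0.001,-0.001,0.0014,0.05],[0,0,0,-0.001,-0.001,0.0014,0.05],[0,0,0,-0.001,-0.001,0.0014,0.05],[0,0,0,-0.001,-0.001,-0.03,0.05],[0,0,0,-0.001,-0.001,-0.08,0.05],[0,0,0,-0.001,-0.001,-0.13,0.05],[0,0,0,-0.001,-0.001,-0.13,0.05]]

```text
time: 32.2
eef_pos: [0.6442, -0.2902, 0.1532]
tool_rot: [-0.269, 0.565, 0.753, 0.206]
wrist_force: [0.5, 0.4, -0.1]
finger_gap: 0.05
grip_force: 0.0
```

```bash
python3 - <<'E'
from h import *
s,p,q=st(); print(s["time"],p)
a=np.radians(16.5); e=np.array([-np.sin(a),np.cos(a),0]); n=np.array([np.cos(a),np.sin(a),0]); g=np.array([.6178,-.203,.0475])
for cam in("wrist","top"):
    m=camera_model(cam); im,d=capture(cam); P=cloud(m,d); cv2.imwrite(f"pics/{cam}_fin.png",im); D=P-g; L=np.c_[D@n,D@e,D[:,2]]
    k=L[(abs(L[:,0])<.011)&(abs(L[:,1])<.13)&(L[:,2]>0)&(L[:,2]<.03)]
    print(cam,"ends",np.percentile(k[:,1],[.2,99.8]))
    for y in np.arange(-.108,.11,.024):
        j=k[(k[:,1]>y)&(k[:,1]<=y+.024)]
        if len(j)>4: print(cam,round(y+.012,3),len(j),"x",np.percentile(j[:,0],[3,50,97]).round(4),"z",np.percentile(j[:,2],[50,95]).round(4))
    Q=P[(np.hypot(P[:,0]-.6,P[:,1]-.27)<.065)&(P[:,2]>.1695)&(P[:,2]<.18)]
    if len(Q)>50: print(cam,"key bar",cv2.minAreaRect(Q[:,:2].astype(np.float32)*1000),np.median(Q[:,2]))
    for x in finder.pinpoint(cam,"bolt_tip")[:1]: print("bolt",x["confidence"],at_z(m,x["pixel"],.049))
E
```

```text
32.2 [ 0.64417955 -0.29016495  0.15315907]
wrist ends [-0.08294001  0.09861094]
wrist -0.072 719 x [-0.0103  0.0009  0.009 ] z [0.0069 0.0089]
wrist -0.048 857 x [-0.0095  0.0003  0.0097] z [0.0084 0.0183]
wrist -0.024 517 x [-0.0087  0.0005  0.0095] z [0.0083 0.0185]
wrist 0.0 495 x [-0.0068  0.0007  0.0082] z [0.0071 0.009 ]
wrist 0.024 448 x [-0.0069  0.0004  0.0078] z [0.0072 0.0089]
wrist 0.048 402 x [-0.0069  0.0002  0.008 ] z [0.0072 0.0091]
wrist 0.072 376 x [-0.007   0.0003  0.0077] z [0.0071 0.0088]
wrist 0.096 207 x [-0.0071 -0.0005  0.007 ] z [0.0072 0.0089]
bolt 0.59 [0.52847654 0.03529042 0.049     ]
top ends [-0.10128878  0.09897172]
top -0.096 51 x [-0.0075  0.      0.0071] z [0.0063 0.0096]
top -0.072 72 x [-0.0082 -0.0007  0.0093] z [0.0063 0.0099]
top -0.048 70 x [-0.0086 -0.0004  0.0091] z [0.0093 0.0186]
top -0.024 80 x [-0.0086 -0.0006  0.0087] z [0.0081 0.0181]
top 0.0 70 x [-0.0085 -0.0018  0.0064] z [0.0063 0.0107]
top 0.024 61 x [-0.0068 -0.0009  0.0059] z [0.0072 0.0099]
top 0.048 70 x [-0.0068 -0.0001  0.0074] z [0.0067 0.0099]
top 0.072 77 x [-0.0084 -0.0003  0.0081] z [0.0062 0.0093]
top 0.096 44 x [-0.0068 -0.0006  0.0073] z [0.0061 0.0097]
top key bar ((600.4163208007812, 269.2270812988281), (22.231868743896484, 121.51762390136719), 14.244843482971191) 0.17333568634996144
bolt 0.41 [0.52698517 0.03333063 0.049     ]
```

View pics/top_fin.png

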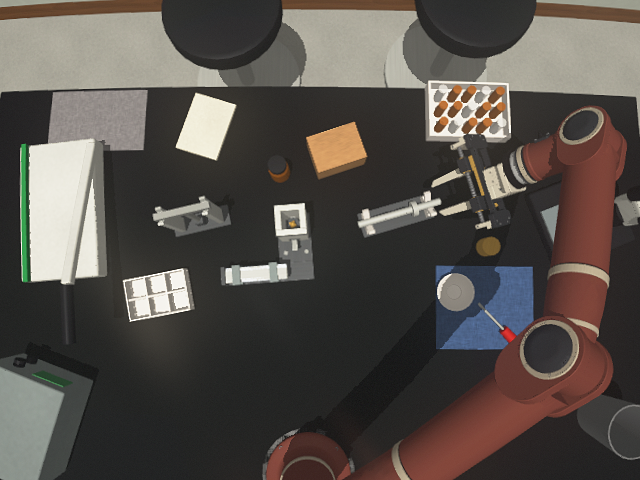

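The picture shows the rod lying in both saddles, ends at about (362,228) and (437,200). It is centred and level, and the key hangs on its rest at (185,212). The bolt is drawn back, the bystanders have not moved and the gripper is clear. Handing in.

```bash
python3 -c "
from bench import order
print(order.job_done())"
```

```text
the job is handed in; nothing more can be done
None
```

I handed the job in at about 32 s of the 72 s allowed. The last measurements had the rod lying centred and level in both saddles, the key hanging on its rest and the bolt drawn back, with the bystanders unmoved and the gripper clear; the hand-in returned no verdict.

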